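Hang the webcam post in the desk mount

TASK

The webcam is to move from its travel foot to the desk mount. First turn the mount's cam clamp knob anticlockwise to its stop so that the cam is clear of the hole, then lift the webcam and its post up out of the foot and lower the post down through the hole in the mount's collar, touching neither the hole's walls nor any other part of the mount, until the post's lower end hangs midway between the collar and the foot plate. Finish while still holding the webcam there, still, upright and centred in the hole (a colleague will clamp it), with the clamp left open and everything else on the desk left where it is.

Things in the scene. Friction and masses are not known exactly. Their poses are not given: they have to be found in the camera images.
- webcam: Webcam on a post, loose, about 0.2 kg. A straight steel post 14 mm in diameter rises 130 mm from its lower end to a black box-shaped camera head 30 mm (x) x 50 mm (y) x 36 mm (z), centred on the post. Origin: centre of the post's lower end; z runs up the post, y along the head's 50 mm width (its two flat ends, free to grip from above), the lens looks to -x. At the start it stands upright in the foot, its lower end 10 mm above the desk.
- webcam_head (a point): Centre of the camera head, 148 mm above the post's lower end; axes as webcam.
- foot: Travel foot, fixed to the desk: aluminium disc 96 mm across, 10 mm thick, with a 56 mm square white plastic block on it up to 40 mm above the desk. A socket 16.5 mm wide and 30 mm deep in the block's middle holds the post; it lifts straight out. Origin: centre of the underside.
- mount: Desk mount, fixed to the desk. Origin on the desk, straight under the middle of the hole. Foot plate 12 mm thick, x -72 to +48 mm, y -50 to +60 mm. Column 26 x 50 mm at x -60 to -34, y -15 to +35 mm, carries the aluminium collar: a plate x -62 to +26, y -26 to +66 mm, underside 88 mm and top 110 mm above the desk. The gap between foot plate and collar is thus 12 to 88 mm above the desk and its middle is at 50 mm. The knob stands on the collar at x 0, y +44 mm.
- bore (a point): Centre of the upright hole through the collar, at the collar's top (110 mm above the desk); the hole is 28 mm in diameter and 22 mm deep, open below. Axes as mount.
- knob_grip (a point): Point on the knob's upright turning axis, 144 mm above the desk, at the height to grip: middle of the black grip bar, 12 mm thick (its x) x 44 mm long (its y) x 28 mm tall (125 to 153 mm above the desk; under it a 10 mm thick steel cam lies on the collar, top at 120 mm). Axes turn with the knob; its -y points along the cam's lobe, which reaches 44 mm from the axis.
- knob (a joint): Angle of the cam clamp knob, rad: 0 = closed, the lobe lies over the hole; it grows anticlockwise seen from above; 1.4 = stop, fully open, the lobe points to the mount's +x. Starts between 0 and 0.25. Stays where it is left, friction about 0.05 N m.
- mouse: Bystander, loose: black computer mouse, 100 x 58 x 32 mm. Origin at the middle of its underside.
- clip_box: Bystander, loose: clear open plastic tray, 85 x 85 x 45 mm. Origin at the middle of its underside.
- mug: Bystander, loose: white mug, 82 mm across, 95 mm tall. Origin at the middle of its underside.
- bottle: Bystander, loose: white drinks bottle with a black cap, 72 mm across, 210 mm tall. Origin at the middle of its underside.
- screwdriver: Bystander, loose: screwdriver lying flat along its x axis. Origin at the middle of its underside.
- notepad: Bystander, loose: pad of notes, 76 x 76 x 18 mm. Origin at the middle of its underside.
Mind the look-alikes: they are no part of the job. Leave any red or yellow look-alike of the mount alone. Leave any blue or red look-alike of the webcam alone.

How it is judged (in metres and radians):
On the way, in this order (a step that is already met when the one before it is completed fails the run):
1. the cam clamp knob is turned open, to within 0.25 rad of its stop (value of joint knob above 1.15 rad), for 0.2 s.
2. the webcam post is lifted, its lower end above the collar's top (height (world z) of webcam above 0.112 m and contact force between the fingers and webcam above 0.5 N), for 0.1 s.
3. the post hangs through the hole, centred, with the clamp open (horizontal distance between webcam and bore below 0.005 m and angle between webcam's own z axis and vertical below 0.08 rad and height (world z) of webcam between 0.024 and 0.076 m and value of joint knob above 1.15 rad), for 0.2 s.
At the end, for the whole second after the job is handed in: The gripper still holds the webcam, at rest; the post hangs through the hole touching nothing, its lower end within 5 mm of the hole's axis and 24 to 76 mm above the desk (middle of the gap, 50 mm, +-26 mm), upright within 0.08 rad, and the knob is open beyond 1.15 rad (all of step 3 and contact force between the fingers and webcam above 0.5 N and contact force between webcam and mount below 0.2 N and linear speed of webcam below 0.02 m/s); the arm keeps its last pose, push and grip.
It fails at once if the webcam or its post touches the mount (more than 0.5 N) (contact force between webcam and mount above 0.5 N).
It fails at once if a bystander is moved by more than 20 mm (distance of any of mouse, clip_box, mug, bottle, screwdriver, notepad from where it was at the start of the episode above 0.02 m).
It also fails if it takes over 64 s, if anything falls off the work surface, if the arm or the gripper's body presses on something with over 40 N, if the wrist force passes 120 N, or if a joint passes its speed limit or range.

ROBOT

A 6-joint arm with a two-finger parallel gripper is mounted at the origin on the work surface. World frame = base frame: x ahead of the robot, y to its left, z up, the work surface at z = 0. Lengths are in mm, angles in rad, forces in N, time in s.
With the tool pointing down it reaches from about 350 to 875 mm from the base axis. Payload 4.2 kg.
Tool frame: the origin (TCP) lies midway between the tips of the shut fingers; the grasp point (between the pads) lies 19 mm behind it; z points along the fingers, y is the direction in which the jaws open and shut (so a half turn about z gives the same grasp; the last joint's range is limited). The gripper opens to 85 mm and grips with 20 to 120 N. Pads are 22 mm wide; open, the fingers measure 114 mm over their backs; the gripper's body (76 mm by 85 mm) begins 54 mm behind the grasp point. The pads swing forward as they close: fully open they stand 13 mm farther back than shut.
Start: joints at [1.515, 0.385, 0.008, 0, -1.194, -0.259], TCP at [193.484, 594.275, 231.312] pointing down, gripper open.
Joint ranges: [-3.14, 3.14], [-1.21, 2.06], [-1.07, 1.41], [-3.16, 2.05], [-2.99, -0.16], [-3.1, 3.1]. Speed limits (rad/s): [2.79, 2.79, 3.14, 3.14, 3.14, 3.14].

INTERFACE

Orientations are given as a unit quaternion [x, y, z, w].
In Python, from bench import arm gives the robot as it stands.
- The arm moves only by the tool servo_tool, never from a script. Its argument "rows" is a list of rows, each an object of numbers: "fingers": the finger opening in cm, from 0 to 8.54; "x", "y", "z": the shift along the tool's x, y, z in cm; "turn": the turn about the tool's z in degrees. A call has 1 to 10 rows; each row shifts and turns the commanded pose from where the row before left it, along the tool's axes as they then stand; what a row does not reach is not made up. A row lasts 1/12 s, in which the tool goes at most 41.7 mm and 7.16 degrees, less where a joint would pass 70% of its speed; a pose out of reach is approached as far as the arm can. A call is refused whole if a number of a shift passes 4.17 or a number of a turn 7.16, either way. A call with a gripper value outside its range is refused whole. The fingers move at their own pace and stop on an object; the grip force is fixed at half the most. Time passes only in rows, so rows that do not move let the fingers close. It gives the time, the measured TCP pose, the force and the opening at its end, in the units of the state.
- arm.read_state(): the state, without advancing time (a new reading comes with each control period).
- arm.get_image(name): name is "side" or "top"; returns (picture, depth): 384x512x3 uint8, red, green, blue; 384x512 float32, mm along the optical axis (not along the pixel's ray), 0 where there is no reading.
- arm.camera_model(name): a dict with "fx", "fy", "cx", "cy" (pixels), "k1" (the pictures are not rectified: a ray, as slopes to the right and down, at radius r is drawn at 1 + k1 r^2 times it, then the intrinsics apply), "pose" (4x4, takes a point from camera to world coordinates). Camera axes: x right, y down, z forward; pixel columns grow to the right and rows downward; lengths in mm; the calibration is good to about 2 mm. A picture is of the moment at which its call begins. camera_model takes no time and is no camera call.
- arm.job_done(): hands the job in, once; it reports no verdict.
The state is a dict: "clock": time; "joints": joint angles; "joint_vel": joint speeds; "joint_efforts": joint torques, N m; "position": TCP position; "ee_rot": TCP orientation; "contact_force": force on the tool from outside, world axes, zero at the start; "wrist_torque": the same for the moment, N m; "gripper_width": finger opening in mm.
Only numpy, scipy, OpenCV 4.12 (cv2) and the standard library are available. Lean on these libraries where they do the work, as an engineer would, in place of code of your own. Each camera call takes 0.05 s, during which the arm holds its last target.

## Working session

There is one attempt and no reset: what is moved stays moved. The work goes in short steps, Python scripts to look and compute and a tool call to move; the robot and the scene stay as the last step left them, time stands still between calls to the robot, and variables do not carry over. Pictures are saved under pics/ and viewed, and the job is handed in when it is done.

Besides the shell and the picture viewer there is one more tool, called after ">>>" by a JSON object that holds its "method" and its "body", one argument or row to a line. servo_tool: Moves the arm, as the interface text tells. Its arguments: {"type":"object","properties":{"rows":{"type":"array","items":{"type":"object","properties":{"fingers":{"type":"number"},"x":{"type":"number"},"y":{"type":"number"},"z":{"type":"number"},"turn":{"type":"number"}}}}},"required":["rows"]}

```bash
ls; mkdir -p pics; python3 - <<'E'
from bench import arm
import cv2,numpy as np
s=arm.read_state();print(s)
for n in("side","top"):
    im,d=arm.get_image(n);cv2.imwrite(f"pics/{n}0.png",im[:,:,::-1]);np.savez(f"{n}0.npz",im=im,d=d);m=arm.camera_model(n);print(n,m)
E
```

```text
pics
{'clock': 0.0, 'joints': array([ 1.51460877e+00,  3.85574595e-01,  6.61031431e-03, -5.16026993e-04,
       -1.19402673e+00, -2.58601575e-01]), 'joint_vel': array([-2.08918778e-03,  3.86283580e-04,  2.07201017e-03,  5.44862306e-04,
        4.22080975e-04,  3.16215217e-05]), 'joint_efforts': array([-8.87214956e-04, -3.92293561e+01,  1.88409001e+01,  4.18623537e+00,
       -4.54081179e-03, -7.15202191e-07]), 'position': array([193.30455219, 593.72423868, 230.20211923]), 'ee_rot': array([ 9.87623477e-01, -1.56839428e-01, -1.27715437e-04,  1.11595435e-03]), 'contact_force': array([ 0.5740484 ,  1.05452649, -0.05074565]), 'wrist_torque': array([-0.02691342,  0.02156004, -0.03225463]), 'gripper_width': 85.55401609879503}
side {'fx': 473.5064213502604, 'fy': 473.5064213502604, 'cx': 257.6587448484823, 'cy': 188.89078653069123, 'k1': -0.09728735187104945, 'pose': array([[ 8.91738220e-01, -2.47974602e-01,  3.78565112e-01,
        -1.14172933e+02],
       [-4.52317935e-01, -5.15251235e-01,  7.27959237e-01,
        -1.20615387e+03],
       [ 1.45407395e-02, -8.20380864e-01, -5.71632579e-01,
         1.08260863e+03],
       [ 0.00000000e+00,  0.00000000e+00,  0.00000000e+00,
         1.00000000e+00]])}
top {'fx': 401.32556847782257, 'fy': 401.32556847782257, 'cx': 251.29884838549646, 'cy': 197.71771446440405, 'k1': -0.1265606136967573, 'pose': array([[-1.96201085e-02, -9.94244816e-01,  1.05319976e-01,
         3.90976893e+02],
       [-9.99792201e-01,  1.89277669e-02, -7.56928948e-03,
        -2.22594604e+00],
       [ 5.53225488e-03, -1.05446601e-01, -9.94409578e-01,
         1.49376494e+03],
       [ 0.00000000e+00,  0.00000000e+00,  0.00000000e+00,
         1.00000000e+00]])}
```

View pics/side0.png

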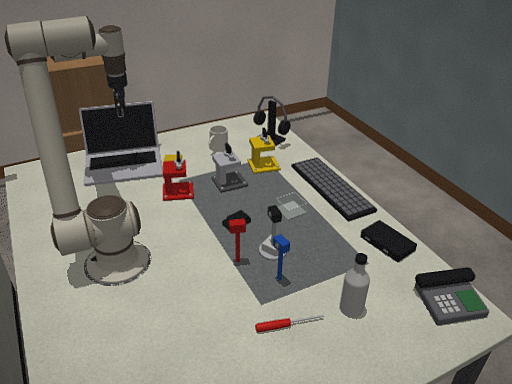

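View pics/top0.png

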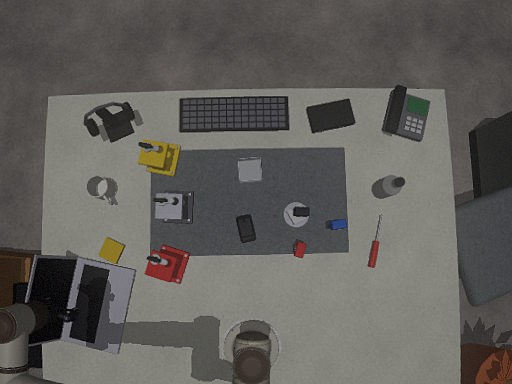

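The grey mount is at top (173,206), between the yellow and red look-alikes. The black webcam in the white foot is at (300,212), with the red and blue look-alikes near it. Next I zoom in on both.

```bash
cat > h.py <<'E'
import numpy as np,cv2
from bench import arm
def K(n):
    m=arm.camera_model(n);return m
def pt(n,u,v,z=None,d=None):
    m=K(n);x=(u-m['cx'])/m['fx'];y=(v-m['cy'])/m['fy']
    rd=np.hypot(x,y);r=rd
    for _ in range(20): r=rd/(1+m['k1']*r*r)
    s=r/rd if rd>0 else 1
    ray=np.array([x*s,y*s,1.]);P=m['pose']
    w=P[:3,:3]@ray;o=P[:3,3]
    if z is not None: return o+w*(z-o[2])/w[2]
    return o+w*d
def proj(n,p):
    m=K(n);P=m['pose'];c=P[:3,:3].T@(np.asarray(p,float)-P[:3,3]);x,y=c[0]/c[2],c[1]/c[2];f=1+m['k1']*(x*x+y*y)
    return m['cx']+m['fx']*x*f,m['cy']+m['fy']*y*f
def cloud(n,d):
    m=K(n);v,u=np.mgrid[:384,:512];x=(u-m['cx'])/m['fx'];y=(v-m['cy'])/m['fy']
    rd=np.hypot(x,y);r=rd.copy()
    for _ in range(20): r=rd/(1+m['k1']*r*r)
    s=r/np.maximum(rd,1e-9)
    ray=np.stack([x*s,y*s,np.ones_like(x)],-1)*d[...,None]
    return ray@m['pose'][:3,:3].T+m['pose'][:3,3]
def crop(im,x0,x1,y0,y1,k,fn):
    cv2.imwrite(fn,cv2.resize(im[y0:y1,x0:x1,::-1],None,fx=k,fy=k,interpolation=cv2.INTER_CUBIC))
E
python3 - <<'E'
from h import *
t=np.load('top0.npz');s=np.load('side0.npz')
crop(t['im'],140,210,175,235,10,'pics/a1.png')
crop(t['im'],270,350,190,260,9,'pics/a2.png')
crop(s['im'],195,265,130,200,8,'pics/a3.png')
crop(s['im'],215,295,195,290,6,'pics/a4.png')
for n,f,b in(('top',t,(150,200,185,230)),('top',f:=t,(280,320,198,232))):
    c=cloud(n,f['d'])[b[2]:b[3],b[0]:b[1]]
    print(np.round(c[::3,::3,2]).astype(int))
E
```

```text
[[  -1  -10    3    6    3   -3   -2    2    6   -1 1494    3   -4   -1
     1   -3   -4]
 [   8   -2    1    1    1    2    4    0    0    1   -3   -1    0    1
     0    5   -3]
 [  -3   -2   -1   -6    0   12   10   14    7   15   20   10   16   10
    16    3    8]
 [   4   -2  107  105  110  112  109  108  107  108  116   16   15   17
    13    2    3]
 [   2    2  111  114  120  115  115  109   94  105  111   12    9   13
    13    5   -4]
 [  -8   -2  151  151  153  151  116  121    9   14  109    9    9   16
    19    0    1]
 [   2    3  110  117  121  119  111  101   19   12  107   13   21   12
    11   -1    3]
 [   7   -1  109  115  113  113  110  109  116  107  113    6   13    7
    19    3    4]
 [   3    1  109  108  104  107  109  115  110  114  114   12    7    9
    14    0    2]
 [   2    3  110  110  109  112  108  111  108  113  110    7   11   17
    10   -4   -2]
 [   1    0  116  107  107  106  113  108  116  108  106   10   15   11
    17    1   -1]
 [  -6    4  116  107  107  111  113  105  110  106  110   11   12   12
    13 1494    1]
 [   0   -2    4   -
[... 259 characters left out ...]
5  -2   0   2   4  -5   3   2  -6   2   6  -1   5]
 [ -3   4   3   0   7  -2  -2   4  -3   1   3  -3   2   2]
 [ -1  -4   6   3   6  14  44  13  -5  -2  -2   0   4   2]
 [ -1   3   7  15  14 176 175 182 174 177   5   2   0   5]
 [ -2   5   3  40  43 174 177 176 177 178  -7  -5  -4   1]
 [ -2  -4   9  37  43 176 181 177 179 178  -2   0   4   5]
 [  0   1   9  25  44  40 163 171 167 154   1   7   2   7]
 [ -5  -5   9  12  39  37  44  37   7   9  -5   5   0   2]
 [ -2   0   8  10  15  40  12   5  10   1  -1   0   0   4]
 [  3   6  -4  -1  11  15  16   9   2  -3   3   1   4   1]
 [  3  -3   5  -1   5   2  -3   4   7   0   2  -2   2   5]
 [ -3   4   4   2   2   0   7   8   4   4   6   8   2  -1]]
```

View pics/a1.png

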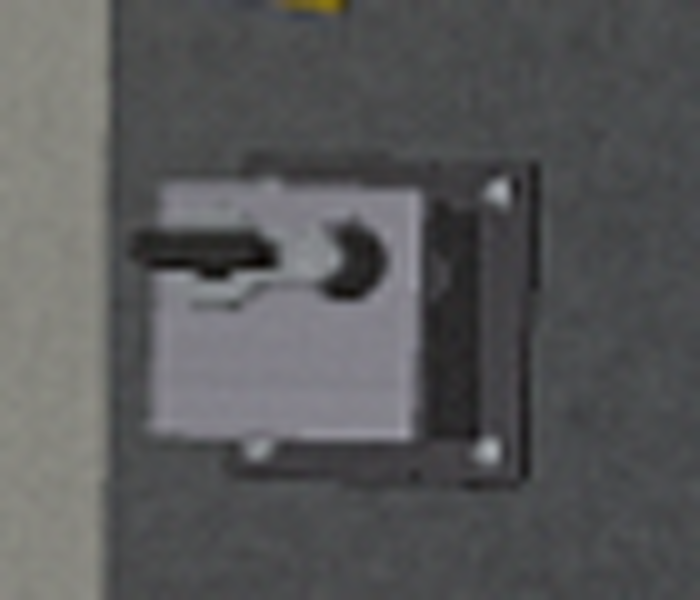

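View pics/a2.png

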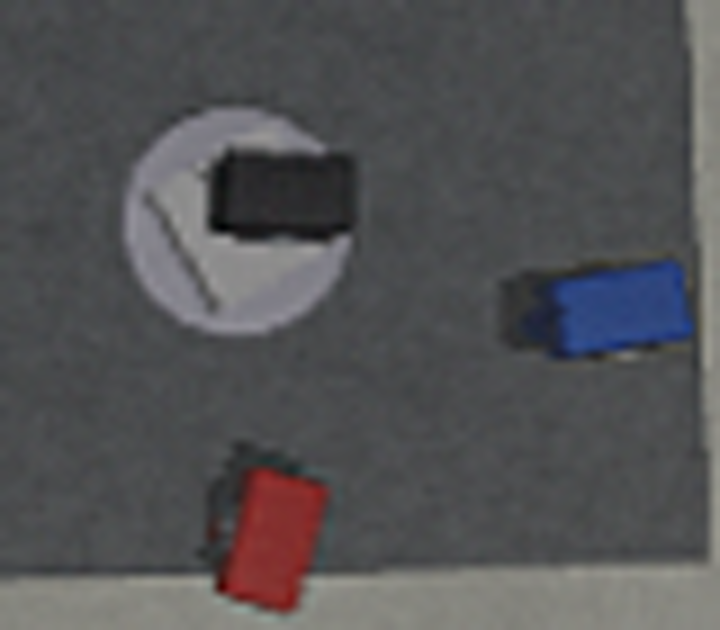

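View pics/a3.png

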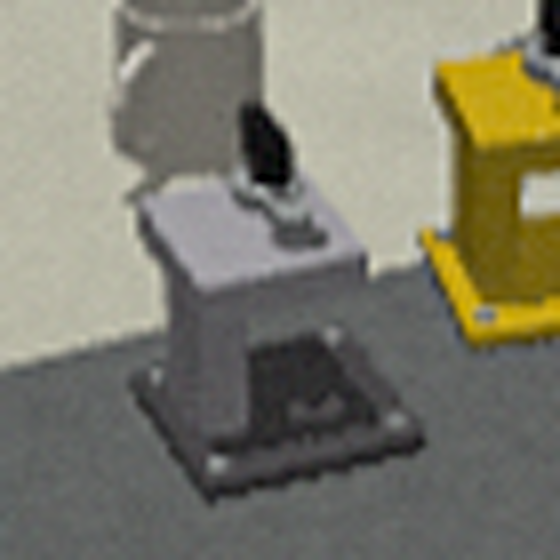

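View pics/a4.png

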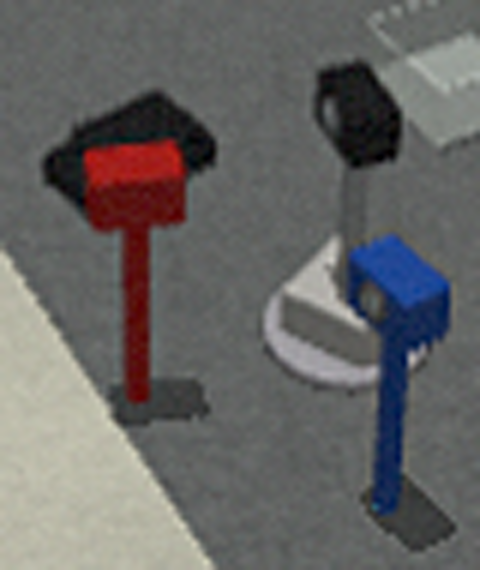

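The mount's axes nearly match the world axes (+y is left in the top image), the cam lobe lies over the hole, and the webcam's head runs along about world y. Next I fit the poses from corners in both views.

```bash
cat > fit.py <<'E'
from h import *
from scipy.optimize import least_squares
def fit(n,obj,img,x0,full=False):
    obj=np.array(obj,float);img=np.array(img,float)
    def tr(p):
        c,s=np.cos(p[2]),np.sin(p[2]);o=obj.copy()
        o[:,0]=p[0]+c*obj[:,0]-s*obj[:,1];o[:,1]=p[1]+s*obj[:,0]+c*obj[:,1];return o
    f=lambda p:np.concatenate([np.array(proj(n,q))-i for q,i in zip(tr(p),img)])
    r=least_squares(f,x0,x_scale=[10,10,.1]);return r.x,np.round(r.fun.reshape(-1,2),2)
E
python3 - <<'E'
from fit import *
def un(pts,k,x0,y0): return [((a+.5)/k-.5+x0,(b+.5)/k-.5+y0) for a,b in pts]
# mount top view : collar top corners, plate corners
obj=[(26,66,110),(26,-26,110),(-62,-26,110),(-62,66,110),(48,-50,12),(-72,-50,12)]
img=un([(158,180),(423,188),(415,440),(150,432),(541,165),(525,484)],10,140,175)
print(fit('top',obj,img,[390,190,0]))
# side
obj=[(-62,-26,110),(-62,66,110),(26,-26,110),(-72,-50,12),(48,-50,12),(-72,60,12)]
img=un([(195,285),(140,205),(363,255),(212,490),(424,437),(133,380)],8,195,130)
print(fit('side',obj,img,[390,190,0]))
# webcam head: top z=188 bottoms
obj=[(15,25,46),(15,-25,46),(-15,-25,46),(-15,25,46)];obj=[(a,b,188-0) for a,b,_ in obj]
obj=[(a,b,176) for a,b,_ in obj]
img=un([(228,150),(356,152),(355,238),(222,230)],9,270,190)
print(fit('top',obj,img,[390,-100,0]))
for q in [(210,195),(228,190)]:pass
# side head: 
t=np.load('top0.npz');c=cloud('top',t['d']);s=np.load('side0.npz');cs=cloud('side',s['d'])
for nm,cc in(('top',c),('side',cs)):
    m=(cc[...,2]>165)&(cc[...,2]<190)&(abs(cc[...,0]-390)<50)&(abs(cc[...,1]+105)<50);q=cc[m];print(nm,m.sum(),q.mean(0),np.percentile(q[:,:2],[2,98],axis=0), cv2.minAreaRect(q[:,:2].astype(np.float32)))
    m=(cc[...,2]>138)&(cc[...,2]<165)&(abs(cc[...,0]-390)<80)&(abs(cc[...,1]-230)<60);q=cc[m];print('knob',m.sum(),q.mean(0),cv2.minAreaRect(q[:,:2].astype(np.float32)))
E
```

```text
(array([ 5.32571743e+02,  2.55113147e+02, -4.73587747e-02]), array([[ 0.62,  0.1 ],
       [ 0.22,  0.03],
       [-0.12,  0.08],
       [ 0.12,  0.07],
       [-0.56, -0.3 ],
       [-0.33,  0.01]]))
(array([ 5.30296763e+02,  2.56255989e+02, -4.97735226e-02]), array([[ 0.61,  0.89],
       [-0.48, -0.38],
       [ 0.72,  0.02],
       [-1.01, -0.06],
       [ 0.59, -0.11],
       [-0.46, -0.52]]))
(array([ 4.83502826e+02, -1.78061835e+02, -6.24446004e-02]), array([[-0.47, -0.13],
       [ 0.36,  0.29],
       [ 0.21, -0.21],
       [-0.1 ,  0.05]]))<stdin>:20: RuntimeWarning: Mean of empty slice.
  ret = um.true_divide(
Traceback (most recent call last):
IndexError: index -1 is out of bounds for axis 0 with size 0
```

```bash
python3 - <<'E'
from fit import *
for n in('top','side'):
    t=np.load(n+'0.npz');cc=cloud(n,t['d']);im=t['im'].astype(int)
    m=(cc[...,2]>150)&(cc[...,2]<200)&(abs(cc[...,0]-483)<50)&(abs(cc[...,1]+178)<50)
    q=cc[m];print(n,'head',m.sum(),q.mean(0).round(1),q.min(0).round(1),q.max(0).round(1),cv2.minAreaRect(q[:,:2].astype(np.float32)))
    m=(cc[...,2]>135)&(cc[...,2]<170)&(abs(cc[...,0]-530)<60)&(abs(cc[...,1]-300)<50)
    q=cc[m];print(n,'knob',m.sum(),q.mean(0).round(1),q.min(0).round(1),q.max(0).round(1),cv2.minAreaRect(q[:,:2].astype(np.float32)))
    # all tall things 
    m=(cc[...,2]>60)&(cc[...,2]<400)&(cc[...,0]>330)
    k,lab,st,ce=cv2.connectedComponentsWithStats(m.astype(np.uint8))
    for i in range(1,k):
        if st[i,4]>15:
            q=cc[lab==i];print(st[i],q.mean(0).round(),q.min(0).round(),q.max(0).round())
th=-.049
R=np.array([[np.cos(th),-np.sin(th)],[np.sin(th),np.cos(th)]]);print(np.array([531.4,255.7])+R@[0,44])
E
```

```text
top head 154 [ 482.8 -177.   174.4] [ 467.1 -202.5  153.7] [ 500.5 -152.4  182.4] ((483.05126953125, -177.54421997070312), (49.700218200683594, 32.18251037597656), 85.36500549316406)
top knob 49 [533.2 296.9 150.4] [527.8 278.4 136.5] [538.5 316.9 157.7] ((533.1883544921875, 297.6509094238281), (38.46385955810547, 10.420845031738281), 89.09783935546875)
[386  85  21  48 468] [ 869. -566.   65.] [ 779. -613.   60.] [ 965. -520.   76.]
[ 84 102  51  35 710] [833. 493. 144.] [774. 406.  61.] [897. 577. 229.]
[138 139  31  30 660] [700. 334. 114.] [653. 282.  62.] [754. 388. 160.]
[ 86 175  25  29 236] [588. 538.  81.] [533. 500.  60.] [632. 582. 102.]
[376 176  29  21 453] [ 567. -489.  143.] [ 537. -537.   60.] [ 603. -466.  217.]
[154 193  29  26 660] [514. 275. 114.] [472. 229.  85.] [561. 320. 158.]
[294 206  16  11 155] [ 483. -177.  174.] [ 467. -202.  149.] [ 501. -152.  182.]
[329 219  18  11 155] [ 438. -298.  164.] [ 422. -328.  133.] [ 455. -274.  174.]
[294 242  13  16 153] [ 357. -169.  165.] [ 332. -190.  143.] [ 382. -151.  173.]
[147 250  31  11 187] [341. 303. 119.] [33
[... 646 characters left out ...]
] [339. 686. 147.] [330. 654.  65.] [351. 718. 217.]
[209 126  19  17 236] [587. 540.  79.] [531. 492.  60.] [630. 591.  98.]
[249 127  26  30 421] [695. 327. 109.] [648. 276.  61.] [752. 393. 158.]
[212 142  29  34 501] [507. 269. 108.] [467. 224.  60.] [561. 333. 157.]
[176 151  10  26  79] [340. 301. 118.] [330. 248.  90.] [362. 346. 155.]
[267 205  23  62 567] [ 454. -250.  146.] [ 419. -328.   61.] [ 497. -149.  181.]
[229 218  17  31 302] [ 353. -173.  140.] [ 330. -188.   61.] [ 380. -145.  172.]
[341 253  29  52 952] [ 558. -515.  132.] [ 532. -539.   60.] [ 602. -473.  213.]
[417 268  59  16 522] [ 870. -568.   64.] [ 782. -613.   60.] [ 964. -524.   71.]
[533.55513734 299.64718857]
```

>>> {"method": "servo_tool", "body": {
  "rows": [
    {"turn":7},
    {"turn":7},
    {"turn":7},
    {"turn":7},
    {"turn":7},
    {"turn":7},
    {"turn":7},
    {"turn":7},
    {"turn":7},
    {"turn":7}
  ]
}}

```text
invalid input at $.rows[0]: expected keys fingers, x, y, z, turn
```

```bash
cat >> h.py <<'E'
from scipy.spatial.transform import Rotation as Ro
def go(target,psi=None):
    s=arm.read_state();R=Ro.from_quat(s['ee_rot']).as_matrix()
    p=np.arctan2(R[1,0],R[0,0]);d=R.T@(np.array(target)-s['position'])
    print('t',s['clock'].__round__(2),'pos',s['position'].round(1),'psi',round(p,4),'tilt',R[:2,2].round(4),'w',round(s['gripper_width'],1),'F',s['contact_force'].round(1),'T',s['wrist_torque'].round(2),'j',s['joints'].round(2))
    print('tool shift cm',(d/10).round(2),'turn',None if psi is None else np.degrees(p-psi).round(2))
E
python3 -c "
from h import *
go([533,299.5,210],-1.62)"
```

```text
t 0.1 pos [193.3 593.8 230.3] psi -0.3149 tilt [-0.0005 -0.0019] w 85.2 F [ 0.4  0.3 -0.6] T [ 0.07 -0.    0.02] j [ 1.51  0.39  0.01 -0.   -1.19 -0.26]
tool shift cm [41.41 17.46  2.07] turn 74.78
```

>>> {"method": "servo_tool", "body": {
  "rows": [
    {"fingers":8.5,"x":0,"y":0,"z":0,"turn":7},
    {"fingers":8.5,"x":0,"y":0,"z":0,"turn":7},
    {"fingers":8.5,"x":0,"y":0,"z":0,"turn":7},
    {"fingers":8.5,"x":0,"y":0,"z":0,"turn":7},
    {"fingers":8.5,"x":0,"y":0,"z":0,"turn":7},
    {"fingers":8.5,"x":0,"y":0,"z":0,"turn":7},
    {"fingers":8.5,"x":0,"y":0,"z":0,"turn":7},
    {"fingers":8.5,"x":0,"y":0,"z":0,"turn":7},
    {"fingers":8.5,"x":0,"y":0,"z":0,"turn":7},
    {"fingers":8.5,"x":0,"y":0,"z":0,"turn":7}
  ]
}}

```text
clock: 0.93
position: [193.4, 593.9, 230.6]
ee_rot: [0.717, -0.697, 0.0, 0.001]
contact_force: [-0.8, -0.2, -0.5]
gripper_width: 85.1
```

```bash
python3 -c "
from h import *
go([533,299.5,230],-1.62)"
```

```text
t 0.93 pos [193.4 593.9 230.6] psi -1.5427 tilt [-0.0004 -0.0013] w 85.1 F [-0.8 -0.2 -0.5] T [-0.02  0.02  0.04] j [ 1.51  0.39  0.01 -0.   -1.19 -1.49]
tool shift cm [ 30.39 -33.12   0.09] turn 4.43
```

>>> {"method": "servo_tool", "body": {
  "rows": [
    {"fingers":8.5,"x":2.4,"y":-2.6,"z":0,"turn":0},
    {"fingers":8.5,"x":2.4,"y":-2.6,"z":0,"turn":0},
    {"fingers":8.5,"x":2.4,"y":-2.6,"z":0,"turn":0},
    {"fingers":8.5,"x":2.4,"y":-2.6,"z":0,"turn":0},
    {"fingers":8.5,"x":2.4,"y":-2.6,"z":0,"turn":0},
    {"fingers":8.5,"x":2.4,"y":-2.6,"z":0,"turn":0},
    {"fingers":8.5,"x":2.4,"y":-2.6,"z":0,"turn":0},
    {"fingers":8.5,"x":2.4,"y":-2.6,"z":0,"turn":0},
    {"fingers":8.5,"x":2.4,"y":-2.6,"z":0,"turn":0},
    {"fingers":8.5,"x":2.4,"y":-2.6,"z":0,"turn":0}
  ]
}}

```text
clock: 1.77
position: [462.4, 361.8, 230.9]
ee_rot: [0.719, -0.695, -0.0, 0.0]
contact_force: [0.2, 0.5, -0.8]
gripper_width: 85.3
```

```bash
python3 -c "
from h import *
go([533,299.5,230],-1.62)"
```

```text
t 1.77 pos [462.4 361.8 230.9] psi -1.5365 tilt [-0.0007 -0.0005] w 85.3 F [ 0.2  0.5 -0.8] T [ 0.11  0.03 -0.03] j [ 0.94  0.32 -0.09 -0.   -1.16 -0.91]
tool shift cm [ 6.47 -6.84  0.09] turn 4.79
```

>>> {"method": "servo_tool", "body": {
  "rows": [
    {"fingers":8.5,"x":1.6,"y":-1.75,"z":0,"turn":0},
    {"fingers":8.5,"x":1.6,"y":-1.75,"z":0,"turn":0},
    {"fingers":8.5,"x":1.6,"y":-1.75,"z":0,"turn":0},
    {"fingers":8.5,"x":1.6,"y":-1.75,"z":0,"turn":0},
    {"fingers":8.5,"x":0,"y":0,"z":0,"turn":4.5},
    {"fingers":8.5,"x":0,"y":0,"z":0,"turn":0},
    {"fingers":8.5,"x":0,"y":0,"z":0,"turn":0}
  ]
}}

```text
clock: 2.35
position: [533.6, 301.5, 230.7]
ee_rot: [-0.692, 0.722, 0.0, -0.001]
contact_force: [-0.1, -1.0, -0.3]
gripper_width: 85.0
```

```bash
python3 - <<'E'
from h import *
go([533,299.5,127],-1.62)
for n in("side","top"):
    im,d=arm.get_image(n);np.savez(f"{n}1.npz",im=im,d=d)
    if n=='side': crop(im,190,280,90,200,5,'pics/b1.png')
    else: crop(im,130,220,165,245,7,'pics/b2.png')
E
```

```text
t 2.35 pos [533.6 301.5 230.7] psi -1.6139 tilt [-0.001  -0.0005] w 85.0 F [-0.1 -1.  -0.3] T [0.06 0.02 0.01] j [ 0.78  0.36 -0.02 -0.   -1.18 -0.82]
tool shift cm [ 0.19  0.04 10.37] turn 0.35
```

View pics/b1.png

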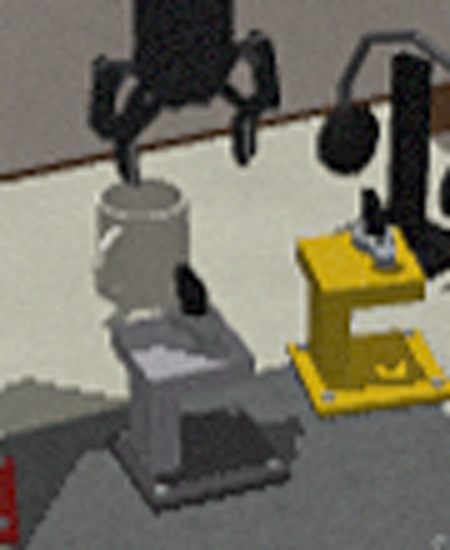

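View pics/b2.png

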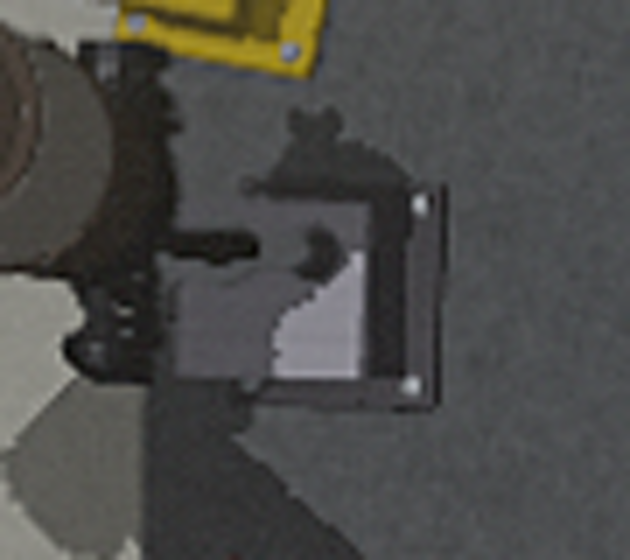

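The gripper is centred over the black knob bar (top (207,245) in the crop). I descend, then close.

>>> {"method": "servo_tool", "body": {
  "rows": [
    {"fingers":6,"x":0.2,"y":0,"z":1.7,"turn":0.3},
    {"fingers":6,"x":0,"y":0,"z":1.7,"turn":0},
    {"fingers":6,"x":0,"y":0,"z":1.7,"turn":0},
    {"fingers":6,"x":0,"y":0,"z":1.7,"turn":0},
    {"fingers":6,"x":0,"y":0,"z":1.7,"turn":0},
    {"fingers":6,"x":0,"y":0,"z":1.2,"turn":0},
    {"fingers":6,"x":0,"y":0,"z":0.6,"turn":0},
    {"fingers":6,"x":0,"y":0,"z":0,"turn":0}
  ]
}}

```text
clock: 3.12
position: [532.5, 299.8, 126.8]
ee_rot: [-0.69, 0.724, 0.0, -0.002]
contact_force: [-0.5, 0.4, 0.3]
gripper_width: 60.2
```

>>> {"method": "servo_tool", "body": {
  "rows": [
    {"fingers":0.6,"x":0,"y":0,"z":0,"turn":0},
    {"fingers":0.6,"x":0,"y":0,"z":0,"turn":0},
    {"fingers":0.6,"x":0,"y":0,"z":0,"turn":0},
    {"fingers":0.6,"x":0,"y":0,"z":0,"turn":0},
    {"fingers":0.6,"x":0,"y":0,"z":0,"turn":0},
    {"fingers":0.6,"x":0,"y":0,"z":0,"turn":0},
    {"fingers":0.6,"x":0,"y":0,"z":0,"turn":0},
    {"fingers":0.6,"x":0,"y":0,"z":0,"turn":0}
  ]
}}

```text
clock: 3.78
position: [534.9, 300.0, 129.6]
ee_rot: [-0.69, 0.724, -0.001, 0.001]
contact_force: [2.4, -1.6, 4.3]
gripper_width: 10.6
```

```bash
python3 - <<'E'
from h import *
go([533,299.5,127],-1.62)
for n in("side",):
    im,d=arm.get_image(n)
    crop(im,190,280,90,200,5,'pics/c1.png')
E
```

```text
t 3.78 pos [534.9 300.  129.6] psi -1.6197 tilt [0.003  0.0012] w 10.6 F [ 2.4 -1.6  4.3] T [-0.41 -0.97  0.24] j [ 0.78  0.45 -0.16  0.   -0.96 -0.83]
tool shift cm [0.06 0.19 0.26] turn 0.02
```

View pics/c1.png

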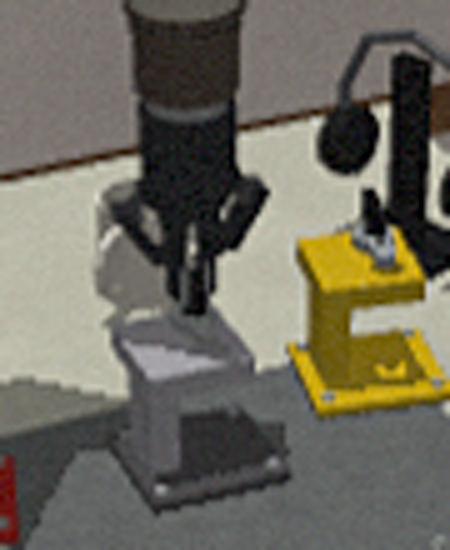

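>>> {"method": "servo_tool", "body": {
  "rows": [
    {"fingers":0.6,"x":0,"y":-0.2,"z":0,"turn":0},
    {"fingers":0.6,"x":0,"y":0,"z":0,"turn":-5},
    {"fingers":0.6,"x":0,"y":0,"z":0,"turn":-5},
    {"fingers":0.6,"x":0,"y":0,"z":0,"turn":-5},
    {"fingers":0.6,"x":0,"y":0,"z":0,"turn":-5},
    {"fingers":0.6,"x":0,"y":0,"z":0,"turn":-5},
    {"fingers":0.6,"x":0,"y":0,"z":0,"turn":-5},
    {"fingers":0.6,"x":0,"y":0,"z":0,"turn":-5},
    {"fingers":0.6,"x":0,"y":0,"z":0,"turn":0}
  ]
}}

```text
clock: 4.58
position: [535.7, 300.1, 129.6]
ee_rot: [0.876, -0.482, 0.0, -0.001]
contact_force: [1.0, -0.7, 8.0]
gripper_width: 10.8
```

```bash
python3 -c "
from h import *
go([533,299.5,127],-0.22)"
```

```text
t 4.58 pos [535.7 300.1 129.6] psi -1.0066 tilt [0.0009 0.001 ] w 10.8 F [ 1.  -0.7  8. ] T [-0.17 -0.04  0.06] j [ 0.77  0.45 -0.16 -0.   -0.96 -0.21]
tool shift cm [-0.09  0.27  0.26] turn -45.07
```

>>> {"method": "servo_tool", "body": {
  "rows": [
    {"fingers":0.6,"x":0,"y":0,"z":-0.2,"turn":-5},
    {"fingers":0.6,"x":0,"y":0,"z":0,"turn":-5},
    {"fingers":0.6,"x":0,"y":0,"z":0,"turn":-5},
    {"fingers":0.6,"x":0,"y":0,"z":0,"turn":-5},
    {"fingers":0.6,"x":0,"y":0,"z":0,"turn":-5},
    {"fingers":0.6,"x":0,"y":0,"z":0,"turn":-5},
    {"fingers":0.6,"x":0,"y":0,"z":0,"turn":-5},
    {"fingers":0.6,"x":0,"y":0,"z":0,"turn":-5},
    {"fingers":0.6,"x":0,"y":0,"z":0,"turn":-2},
    {"fingers":0.6,"x":0,"y":0,"z":0,"turn":0}
  ]
}}

```text
clock: 5.42
position: [536.3, 300.8, 129.7]
ee_rot: [0.991, -0.137, 0.001, -0.001]
contact_force: [5.1, 1.2, -1.6]
gripper_width: 10.8
```

```bash
python3 -c "
from h import *
go([533,299.5,127],-0.22)"
```

```text
t 5.42 pos [536.3 300.8 129.7] psi -0.2756 tilt [0.0014 0.0022] w 10.8 F [ 5.1  1.2 -1.6] T [ 0.4  -1.4   0.06] j [ 0.77  0.45 -0.16 -0.   -0.96  0.52]
tool shift cm [-0.28  0.22  0.26] turn -3.19
```

>>> {"method": "servo_tool", "body": {
  "rows": [
    {"fingers":0.6,"x":0,"y":0,"z":0,"turn":-2},
    {"fingers":0.6,"x":0,"y":0,"z":0,"turn":-1.5},
    {"fingers":0.6,"x":0,"y":0,"z":0,"turn":0}
  ]
}}

```text
clock: 5.67
position: [536.3, 300.9, 129.7]
ee_rot: [0.994, -0.107, 0.001, -0.001]
contact_force: [4.4, 2.7, -1.6]
gripper_width: 10.7
```

```bash
python3 -c "
from h import *
go([533,299.5,127],-0.22)"
```

```text
t 5.67 pos [536.3 300.9 129.7] psi -0.215 tilt [0.0016 0.0024] w 10.7 F [ 4.4  2.7 -1.6] T [ 0.4  -1.43 -0.01] j [ 0.77  0.45 -0.16 -0.   -0.96  0.58]
tool shift cm [-0.29  0.21  0.26] turn 0.29
```

>>> {"method": "servo_tool", "body": {
  "rows": [
    {"fingers":0.6,"x":0,"y":0,"z":0,"turn":-2},
    {"fingers":0.6,"x":0,"y":0,"z":0,"turn":-1},
    {"fingers":0.6,"x":0,"y":0,"z":0,"turn":0}
  ]
}}

```text
clock: 5.92
position: [536.4, 301.0, 129.7]
ee_rot: [0.996, -0.084, 0.001, -0.002]
contact_force: [5.8, 2.6, -1.4]
gripper_width: 10.3
```

```bash
python3 - <<'E'
from h import *
go([533,299.5,127],-0.22)
for n in("side","top"):
    im,d=arm.get_image(n)
    if n=='side': crop(im,190,280,90,200,5,'pics/d1.png')
    else: crop(im,130,220,165,245,7,'pics/d2.png')
E
```

```text
t 5.92 pos [536.4 301.  129.7] psi -0.1681 tilt [0.0014 0.0036] w 10.3 F [ 5.8  2.6 -1.4] T [ 0.52 -1.52 -1.2 ] j [ 0.77  0.45 -0.16 -0.   -0.96  0.63]
tool shift cm [-0.31  0.21  0.26] turn 2.98
```

View pics/d1.png

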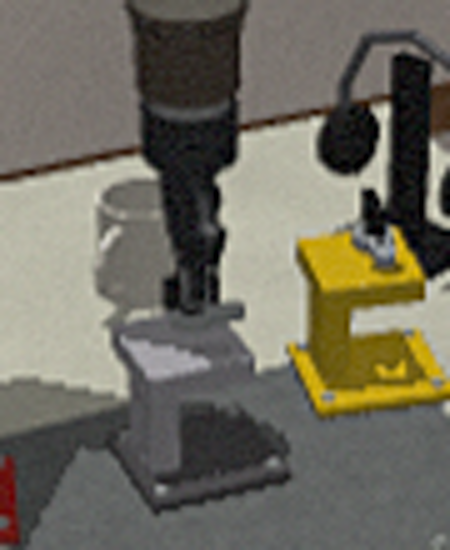

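View pics/d2.png

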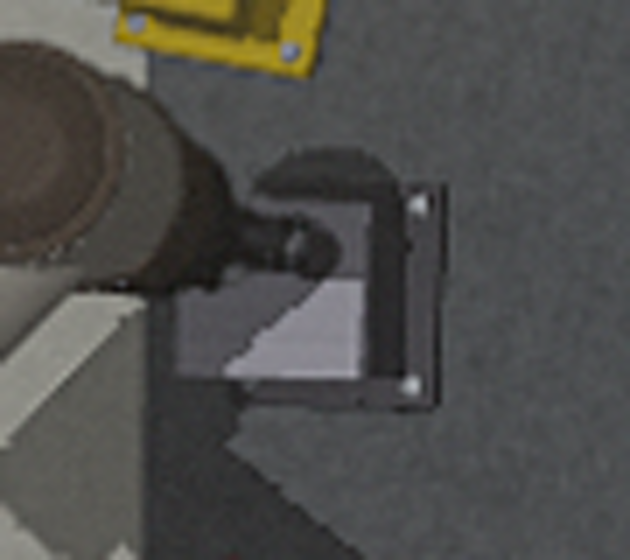

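The torque of -1.2 N m and the lobe pointing to +x at side (230,310) in the crop show the knob is at its stop. I back off a little, release and rise.

>>> {"method": "servo_tool", "body": {
  "rows": [
    {"fingers":0.6,"x":0,"y":0,"z":0,"turn":1.5},
    {"fingers":4,"x":0,"y":0,"z":0,"turn":0},
    {"fingers":4,"x":0,"y":0,"z":0,"turn":0},
    {"fingers":4,"x":0,"y":0,"z":0,"turn":0},
    {"fingers":6,"x":0,"y":0,"z":-1,"turn":0},
    {"fingers":6,"x":0,"y":0,"z":-3,"turn":0},
    {"fingers":8.5,"x":0,"y":0,"z":-4,"turn":0},
    {"fingers":8.5,"x":0,"y":0,"z":-4,"turn":0},
    {"fingers":8.5,"x":0,"y":0,"z":-4,"turn":0},
    {"fingers":8.5,"x":0,"y":0,"z":0,"turn":0}
  ]
}}

```text
clock: 6.85
position: [538.7, 301.2, 301.6]
ee_rot: [0.996, -0.094, 0.007, -0.006]
contact_force: [1.3, -0.1, 1.5]
gripper_width: 84.7
```

```bash
python3 -c "
from h import *
go([483.5,-177.5,290],-0.062)"
```

```text
t 6.85 pos [538.7 301.2 301.6] psi -0.1878 tilt [0.0157 0.0097] w 84.7 F [ 1.3 -0.1  1.5] T [ 0.08 -0.09  0.04] j [ 0.77  0.32  0.09  0.   -1.32  0.61]
tool shift cm [ 3.5  48.07  0.61] turn -7.21
```

>>> {"method": "servo_tool", "body": {
  "rows": [
    {"fingers":8.5,"x":0,"y":0,"z":0,"turn":-7.1},
    {"fingers":8.5,"x":0,"y":0,"z":0,"turn":0},
    {"fingers":8.5,"x":0,"y":0,"z":0,"turn":0}
  ]
}}

```text
clock: 7.1
position: [535.1, 299.5, 290.4]
ee_rot: [0.999, -0.034, -0.0, 0.0]
contact_force: [-0.0, 0.7, -0.1]
gripper_width: 85.0
```

```bash
python3 -c "
from h import *
go([483.5,-177.5,290],-0.062)"
```

```text
t 7.1 pos [535.1 299.5 290.4] psi -0.0678 tilt [-0.0006 -0.0001] w 85.0 F [-0.   0.7 -0.1] T [-0.02  0.01 -0.01] j [ 0.77  0.33  0.08 -0.   -1.32  0.73]
tool shift cm [-1.92 47.94  0.05] turn -0.33
```

>>> {"method": "servo_tool", "body": {
  "rows": [
    {"fingers":8.5,"x":-0.16,"y":2,"z":0,"turn":0},
    {"fingers":8.5,"x":-0.16,"y":4,"z":0,"turn":0},
    {"fingers":8.5,"x":-0.16,"y":4,"z":0,"turn":0},
    {"fingers":8.5,"x":-0.16,"y":4,"z":0,"turn":0},
    {"fingers":8.5,"x":-0.16,"y":4,"z":0,"turn":0},
    {"fingers":8.5,"x":-0.16,"y":4,"z":0,"turn":0},
    {"fingers":8.5,"x":-0.16,"y":4,"z":0,"turn":0},
    {"fingers":8.5,"x":-0.16,"y":4,"z":0,"turn":0},
    {"fingers":8.5,"x":-0.16,"y":4,"z":0,"turn":0},
    {"fingers":8.5,"x":-0.16,"y":4,"z":0,"turn":0}
  ]
}}

```text
clock: 7.93
position: [493.9, -80.3, 290.1]
ee_rot: [0.999, -0.034, -0.0, 0.0]
contact_force: [0.4, 0.5, -0.5]
gripper_width: 85.1
```

```bash
python3 - <<'E'
from h import *
go([483.5,-177.5,250],-0.062)
for n in("side","top"):
    im,d=arm.get_image(n);np.savez(f"{n}2.npz",im=im,d=d)
    if n=='side': crop(im,190,280,110,200,7,'pics/e1.png')
    else: crop(im,140,210,175,235,10,'pics/e2.png')
E
```

```text
t 7.93 pos [493.9 -80.3 290.1] psi -0.0674 tilt [-0.0009 -0.0002] w 85.1 F [ 0.4  0.5 -0.5] T [-0.02 -0.11  0.07] j [ 0.16  0.13 -0.19  0.   -1.25  1.34]
tool shift cm [-0.37  9.77  4.01] turn -0.31
```

View pics/e1.png

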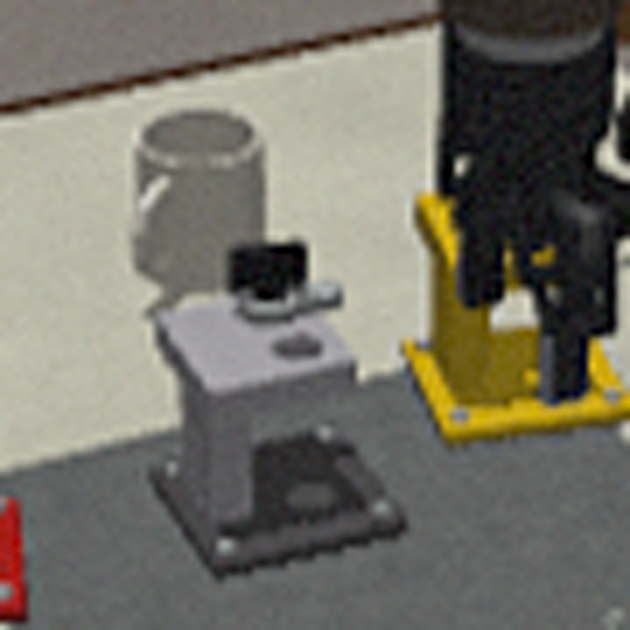

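View pics/e2.png

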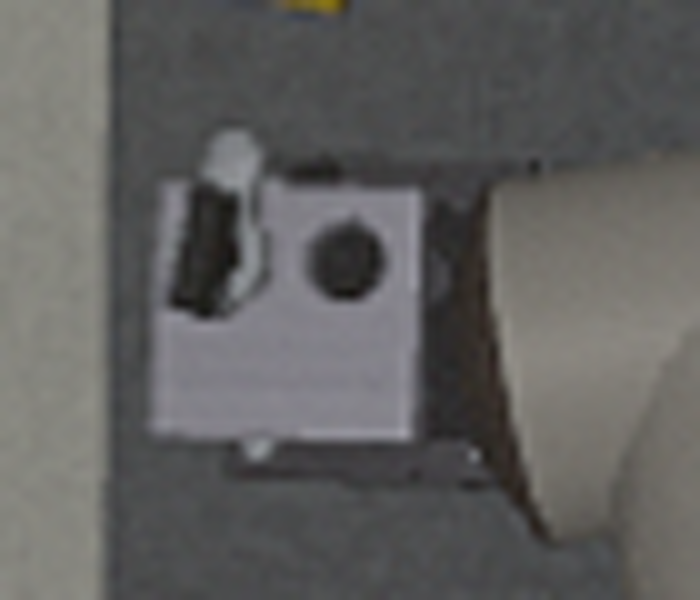

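The clamp is open. The hole is fully clear at top crop (346,263) and side crop (298,346). Next I measure its centre.

```bash
python3 - <<'E'
from h import *
t=np.load('top2.npz')['im'].astype(float).mean(2);s=np.load('side2.npz')['im'].astype(float).mean(2)
def cen(g,u0,u1,v0,v1):
    w=g[v0:v1,u0:u1];bg=np.percentile(w,80);dk=w.min();q=np.clip((bg-w-6)/(bg-dk),0,1);v,u=np.mgrid[v0:v1,u0:u1]
    print(w.round().astype(int));return (q*u).sum()/q.sum(),(q*v).sum()/q.sum()
a=cen(t,170,180,196,207);print(a,pt('top',*a,z=110))
b=cen(s,226,239,153,166);print(b,pt('side',*b,z=110))
print(pt('top',174.1,200.8,z=110),pt('side',190+298.5/7-.5,110+346.5/7-.5,z=110))
E
```

```text
[[129 131 134 136 133 112 133 134 130 131]
 [131 135 113  98  80  70 102 132 134 132]
 [136 111  76  57  44  42  53  82 138 136]
 [112  75  53  44  39  42  43  38 112 134]
 [109  67  46  47  49  42  47  36  90 134]
 [104  63  41  45  46  44  42  33  82 135]
 [108  64  44  41  41  43  38  52 104 137]
 [126  87  45  43  46  43  34  66 129 137]
 [134 126  85  40  29  29  73 128 137 134]
 [134 136 134 124 125 122 131 137 135 135]
 [130 132 132 134 134 133 134 133 130 133]]
(np.float64(174.2158100141161), np.float64(200.75446317362784)) [532.0194251  255.44425413 110.        ]
[[135 138 134 138 125 150 105  96  84  70  65  62  90]
 [126 127 126 125 115  95  72  76  95 120 133 154 165]
 [ 69  66  71  72  63  64 133 141 150 159 172 188 189]
 [120 117 121 125 142 142 169 169 168 160 168 174 185]
 [158 157 163 164 163 164 139 135 159 166 160 165 180]
 [164 166 165 143 119 114 100  90 115 132 160 162 164]
 [163 165 144  93  77  85  84  82  79  79 152 164 158]
 [165 166 153 112  76  79  77  77  71  93 163 170 168]
 [163 164 169 155 146 129 132 144 147 154 174 161 145]
 [166 165 168 169 171 168 167 166 158 142 127 117 101]
 [169 169 172 149 147 139 130 116 105  96  84  83  85]
 [148 131 128 105 103  96  85  80  85  91  93  88  89]
 [103  87  84  86  92  84  91  95  87  94  87  89  90]]
(np.float64(232.2692508862672), np.float64(159.35473935026442)) [531.85547663 257.57530639 110.        ]
[531.86788378 255.85025661 110.        ] [532.51619539 260.24395684 110.        ]
```

>>> {"method": "servo_tool", "body": {
  "rows": [
    {"fingers":8.5,"x":-0.1,"y":3.2,"z":0,"turn":0},
    {"fingers":8.5,"x":-0.1,"y":3.2,"z":0,"turn":0},
    {"fingers":8.5,"x":-0.1,"y":2.0,"z":0,"turn":0},
    {"fingers":8.5,"x":0,"y":0,"z":0,"turn":0},
    {"fingers":8.5,"x":0,"y":0,"z":0,"turn":0}
  ]
}}

```text
clock: 8.45
position: [486.1, -162.4, 289.7]
ee_rot: [0.999, -0.034, -0.001, -0.0]
contact_force: [-0.0, -0.7, 0.8]
gripper_width: 85.2
```

```bash
python3 - <<'E'
from h import *
go([483.5,-177.5,250],-0.062)
for n in("side",):
    im,d=arm.get_image(n)
    crop(im,195,315,150,270,5,'pics/f1.png')
E
```

```text
t 8.45 pos [ 486.1 -162.4  289.7] psi -0.0684 tilt [-0.0013  0.0002] w 85.2 F [-0.  -0.7  0.8] T [ 0.04  0.01 -0.01] j [-0.01  0.15 -0.16 -0.   -1.26  1.51]
tool shift cm [-0.15  1.52  3.97] turn -0.37
```

View pics/f1.png

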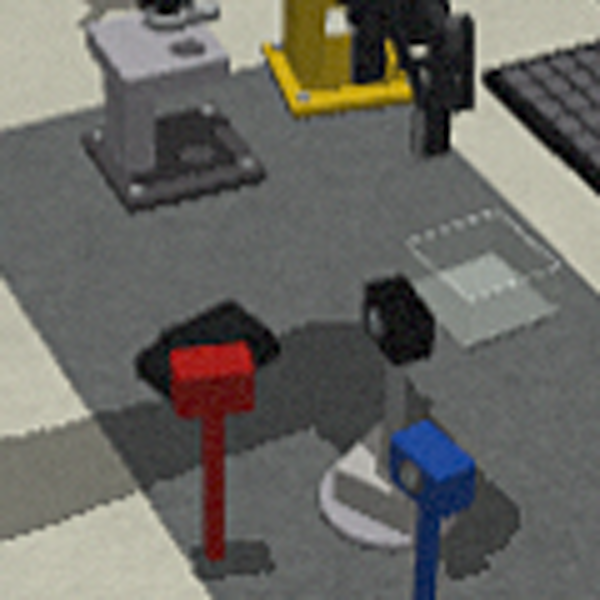

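The tool is short of the black webcam, whose head is at crop (398,320). I move over it and down.

>>> {"method": "servo_tool", "body": {
  "rows": [
    {"fingers":8.5,"x":-0.15,"y":1.5,"z":0,"turn":-0.3},
    {"fingers":8.5,"x":0,"y":0,"z":2,"turn":0},
    {"fingers":8.5,"x":0,"y":0,"z":2,"turn":0},
    {"fingers":8.5,"x":0,"y":0,"z":2,"turn":0},
    {"fingers":8.5,"x":0,"y":0,"z":2,"turn":0},
    {"fingers":8.5,"x":0,"y":0,"z":0,"turn":0},
    {"fingers":8.5,"x":0,"y":0,"z":0,"turn":0}
  ]
}}

```text
clock: 9.08
position: [483.8, -176.0, 209.8]
ee_rot: [1.0, -0.029, -0.001, 0.0]
contact_force: [-0.4, -0.4, 1.0]
gripper_width: 84.9
```

```bash
python3 - <<'E'
from h import *
go([484,-177.3,137],-0.062)
for n in("side",):
    im,d=arm.get_image(n)
    crop(im,225,325,150,260,5,'pics/f2.png')
E
```

```text
t 9.08 pos [ 483.8 -176.   209.8] psi -0.0586 tilt [-0.0023 -0.0002] w 84.9 F [-0.4 -0.4  1. ] T [-0.02 -0.   -0.01] j [-0.03  0.22 -0.29  0.   -1.07  1.55]
tool shift cm [0.04 0.12 7.28] turn 0.2
```

View pics/f2.png

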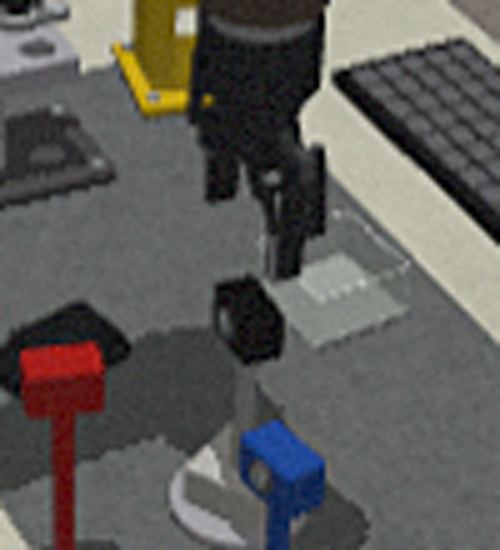

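The fingers straddle the head (tips around (215,195) and (285,270), head at (250,320)). I descend and grip.

>>> {"method": "servo_tool", "body": {
  "rows": [
    {"fingers":8.5,"x":0,"y":0.1,"z":1.5,"turn":0},
    {"fingers":8.5,"x":0,"y":0,"z":1.5,"turn":0},
    {"fingers":8.5,"x":0,"y":0,"z":1.5,"turn":0},
    {"fingers":8.5,"x":0,"y":0,"z":1.5,"turn":0},
    {"fingers":8.5,"x":0,"y":0,"z":1.2,"turn":0},
    {"fingers":8.5,"x":0,"y":0,"z":0,"turn":0},
    {"fingers":8.5,"x":0,"y":0,"z":0,"turn":0}
  ]
}}

```text
clock: 9.72
position: [484.8, -177.9, 139.5]
ee_rot: [1.0, -0.03, 0.001, 0.0]
contact_force: [0.2, -0.6, 0.6]
gripper_width: 85.3
```

>>> {"method": "servo_tool", "body": {
  "rows": [
    {"fingers":4.5,"x":0,"y":0,"z":0,"turn":0},
    {"fingers":4.5,"x":0,"y":0,"z":0,"turn":0},
    {"fingers":4.5,"x":0,"y":0,"z":0,"turn":0},
    {"fingers":4.5,"x":0,"y":0,"z":0,"turn":0},
    {"fingers":4.5,"x":0,"y":0,"z":0,"turn":0},
    {"fingers":4.5,"x":0,"y":0,"z":0,"turn":0},
    {"fingers":4.5,"x":0,"y":0,"z":0,"turn":0},
    {"fingers":4.5,"x":0,"y":0,"z":0,"turn":0}
  ]
}}

```text
clock: 10.38
position: [485.0, -178.0, 139.7]
ee_rot: [1.0, -0.03, 0.002, 0.0]
contact_force: [0.0, 1.6, 5.8]
gripper_width: 49.5
```

```bash
python3 - <<'E'
from h import *
go([484,-177.3,137],-0.062)
for n in("side",):
    im,d=arm.get_image(n)
    crop(im,225,325,150,260,5,'pics/f3.png')
E
```

```text
t 10.38 pos [ 485.  -178.   139.7] psi -0.0594 tilt [ 0.0031 -0.0005] w 49.5 F [0.  1.6 5.8] T [0.58 0.1  0.01] j [-0.04  0.29 -0.39  0.   -0.89  1.55]
tool shift cm [-0.11 -0.07  0.27] turn 0.15
```

View pics/f3.png

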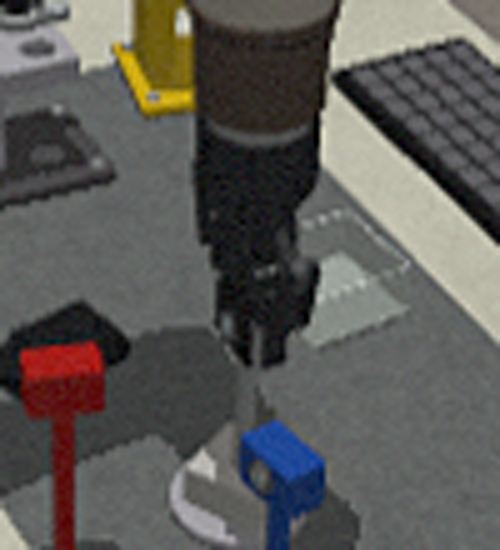

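Gripped at 49.5 mm. Lifting straight up.

>>> {"method": "servo_tool", "body": {
  "rows": [
    {"fingers":4.5,"x":0,"y":0,"z":-0.6,"turn":0},
    {"fingers":4.5,"x":0,"y":0,"z":-1,"turn":0},
    {"fingers":4.5,"x":0,"y":0,"z":-1.2,"turn":0},
    {"fingers":4.5,"x":0,"y":0,"z":-1.5,"turn":0},
    {"fingers":4.5,"x":0,"y":0,"z":-2,"turn":0},
    {"fingers":4.5,"x":0,"y":0,"z":-2,"turn":0},
    {"fingers":4.5,"x":0,"y":0,"z":-2,"turn":0},
    {"fingers":4.5,"x":0,"y":0,"z":-2,"turn":0},
    {"fingers":4.5,"x":0,"y":0,"z":-2,"turn":0},
    {"fingers":4.5,"x":0,"y":0,"z":0,"turn":0}
  ]
}}

```text
clock: 11.27
position: [485.3, -178.7, 286.0]
ee_rot: [1.0, -0.03, 0.004, 0.001]
contact_force: [0.2, -0.6, -1.1]
gripper_width: 49.2
```

>>> {"method": "servo_tool", "body": {
  "rows": [
    {"fingers":4.5,"x":0,"y":0,"z":0,"turn":0},
    {"fingers":4.5,"x":0,"y":0,"z":0,"turn":0},
    {"fingers":4.5,"x":0,"y":0,"z":0,"turn":0}
  ]
}}

```text
clock: 11.52
position: [482.8, -177.8, 279.7]
ee_rot: [1.0, -0.03, -0.002, -0.0]
contact_force: [0.2, 0.2, -2.6]
gripper_width: 49.2
```

```bash
python3 - <<'E'
from h import *
go([532.5,256.7,280],-0.05)
for n in("side",):
    im,d=arm.get_image(n);np.savez("side3.npz",im=im,d=d)
    crop(im,225,325,120,260,5,'pics/g1.png')
E
```

```text
t 11.52 pos [ 482.8 -177.8  279.7] psi -0.0603 tilt [-0.0035  0.0008] w 49.2 F [ 0.2  0.2 -2.6] T [-0.    0.01 -0.04] j [-0.04  0.16 -0.17 -0.   -1.24  1.55]
tool shift cm [ 2.340e+00 -4.367e+01 -2.000e-02] turn -0.59
```

View pics/g1.png

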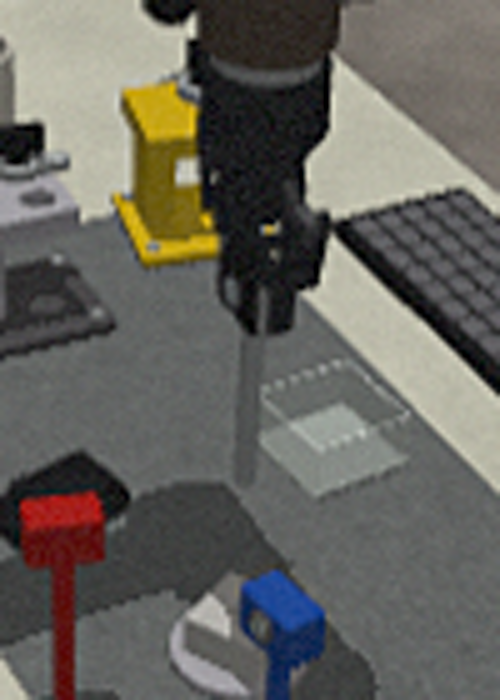

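```bash
cat > post.py <<'E'
from h import *
# post axis measurement from depth cloud in side view, window around tcp
def post(n,f,tcp,zlo,zhi):
    t=np.load(f);c=cloud(n,t['d']);im=t['im'].astype(int)
    m=(c[...,2]>zlo)&(c[...,2]<zhi)&(np.hypot(c[...,0]-tcp[0],c[...,1]-tcp[1])<30)
    q=c[m];print(n,len(q))
    v=np.nonzero(m)[0];u=np.nonzero(m)[1]
    for r in np.unique(v):
        k=v==r
        print(r,k.sum(),u[k].mean().round(2),q[k].mean(0).round(1))
if __name__=='__main__':
    post('side','side3.npz',[482.8,-177.8],140,300)
    for z in(150,200,280): print(z,proj('side',[482.8,-177.8,z]))
E
python3 post.py
```

```text
side 175
175 1 269.0 [ 469.  -157.5  299. ]
176 1 269.0 [ 467.1 -161.1  298. ]
177 2 268.5 [ 467.6 -157.2  291.9]
178 2 268.5 [ 467.5 -157.7  288.6]
179 2 269.5 [ 465.8 -167.1  291.1]
180 4 271.5 [ 466.  -179.2  294.7]
181 4 271.5 [ 465.9 -179.7  291.4]
182 4 272.5 [ 465.3 -187.   292.4]
183 6 274.5 [ 467.2 -195.8  293.7]
184 4 274.5 [ 466.6 -197.2  291.1]
185 4 274.5 [ 469.8 -191.9  283.3]
186 7 276.86 [ 474.7 -197.8  281.8]
187 5 275.2 [ 477.2 -183.7  268.7]
188 5 275.0 [ 478.5 -180.6  262.7]
189 5 275.0 [ 479.8 -178.7  257.3]
190 5 275.0 [ 479.6 -179.2  254. ]
191 5 275.0 [ 480.9 -177.3  248.7]
192 4 274.5 [ 477.3 -180.7  248.1]
193 4 274.5 [ 477.9 -180.   243.8]
194 4 274.5 [ 478.4 -179.4  239.5]
195 4 274.5 [ 479.2 -178.2  234.7]
196 4 274.5 [ 478.1 -180.4  232.7]
197 4 274.5 [ 478.9 -179.3  227.9]
198 4 274.5 [ 478.6 -180.1  224.7]
199 5 274.0 [ 477.9 -178.5  220.1]
200 5 274.0 [ 477.6 -179.2  216.8]
201 5 274.0 [ 477.8 -179.1  212.8]
202 5 274.0 [ 477.4 -180.1  209.7]
203 5 274.0 [ 478.  -179.4  205.3]
204 5 274.0 [ 479.9 -176.4  198.7]
205 5 274.0 [ 478.2 -179.4  197.4]
206 5 274.0 [ 480.1 -176.4  190.8]
207 5 274.0 [ 478.3 -179.9  189.9]
208 4 273.5 [ 476.9 -179.4  186.1]
209 4 273.5 [ 478.  -177.9  180.7]
210 4 273.5 [ 478.  -178.1  176.9]
211 4 273.5 [ 477.7 -178.9  173.6]
212 4 273.5 [ 478.5 -177.7  168.6]
213 4 273.5 [ 477.3 -180.   166.6]
214 4 273.5 [ 478.  -179.1  161.7]
215 4 273.5 [ 478.6 -178.4  157. ]
216 4 273.5 [ 479.5 -177.1  151.7]
150 (np.float64(274.4972320838177), np.float64(216.26424316335476))
200 (np.float64(275.0591174241778), np.float64(203.6710657387332))
280 (np.float64(275.9995836913816), np.float64(182.4667329893353))
```

Upright, and its bottom end is at z≈150 as expected. The post axis sits about 2 mm towards -x from the TCP. I move to the mount.

>>> {"method": "servo_tool", "body": {
  "rows": [
    {"fingers":4.5,"x":0.2,"y":-1.5,"z":-1.5,"turn":0},
    {"fingers":4.5,"x":0.25,"y":-3,"z":0,"turn":0},
    {"fingers":4.5,"x":0.25,"y":-3.5,"z":0,"turn":0},
    {"fingers":4.5,"x":0.25,"y":-3.5,"z":0,"turn":0},
    {"fingers":4.5,"x":0.25,"y":-3.5,"z":0,"turn":0},
    {"fingers":4.5,"x":0.25,"y":-3.5,"z":0,"turn":0},
    {"fingers":4.5,"x":0.25,"y":-3.5,"z":0,"turn":0},
    {"fingers":4.5,"x":0.25,"y":-3.5,"z":0,"turn":0},
    {"fingers":4.5,"x":0.25,"y":-3.5,"z":0,"turn":0},
    {"fingers":4.5,"x":0.25,"y":-3.5,"z":0,"turn":0}
  ]
}}

```text
clock: 12.4
position: [527.3, 146.6, 295.3]
ee_rot: [1.0, -0.03, -0.001, 0.001]
contact_force: [0.5, -0.5, -1.7]
gripper_width: 49.2
```

>>> {"method": "servo_tool", "body": {
  "rows": [
    {"fingers":4.5,"x":0.1,"y":-3.5,"z":0,"turn":0},
    {"fingers":4.5,"x":0,"y":-3,"z":0,"turn":0},
    {"fingers":4.5,"x":0,"y":-2,"z":0,"turn":0},
    {"fingers":4.5,"x":0,"y":-1,"z":0,"turn":0},
    {"fingers":4.5,"x":0,"y":0,"z":0,"turn":0},
    {"fingers":4.5,"x":0,"y":0,"z":0,"turn":0},
    {"fingers":4.5,"x":0,"y":0,"z":0,"turn":0},
    {"fingers":4.5,"x":0,"y":0,"z":0,"turn":0}
  ]
}}

```text
clock: 13.07
position: [534.5, 238.4, 296.4]
ee_rot: [1.0, -0.031, -0.0, 0.0]
contact_force: [-0.5, -0.3, -1.5]
gripper_width: 49.0
```

```bash
python3 - <<'E'
from h import *
go([534.5,256.2,270],-0.06)
E
```

```text
t 13.07 pos [534.5 238.4 296.4] psi -0.0614 tilt [-0.0001 -0.0002] w 49.0 F [-0.5 -0.3 -1.5] T [-0.03 -0.01  0.02] j [ 0.7   0.28  0.02  0.   -1.31  0.81]
tool shift cm [-0.11 -1.77  2.64] turn -0.08
```

>>> {"method": "servo_tool", "body": {
  "rows": [
    {"fingers":4.5,"x":-0.05,"y":-0.9,"z":0,"turn":0},
    {"fingers":4.5,"x":-0.05,"y":-0.9,"z":0,"turn":0},
    {"fingers":4.5,"x":0,"y":0,"z":1,"turn":0},
    {"fingers":4.5,"x":0,"y":0,"z":1,"turn":0},
    {"fingers":4.5,"x":0,"y":0,"z":1,"turn":0},
    {"fingers":4.5,"x":0,"y":0,"z":0,"turn":0},
    {"fingers":4.5,"x":0,"y":0,"z":0,"turn":0},
    {"fingers":4.5,"x":0,"y":0,"z":0,"turn":0},
    {"fingers":4.5,"x":0,"y":0,"z":0,"turn":0}
  ]
}}

```text
clock: 13.82
position: [534.9, 257.8, 266.8]
ee_rot: [1.0, -0.03, 0.0, -0.0]
contact_force: [-0.4, 0.1, -2.1]
gripper_width: 49.5
```

```bash
python3 - <<'E'
from h import *
from post import post
go([534.5,256.2,270],-0.06)
for n in("side",'top'):
    im,d=arm.get_image(n);np.savez(n+"4.npz",im=im,d=d)
    if n=='side':crop(im,200,270,90,190,6,'pics/i1.png')
    else: crop(im,130,220,165,245,7,'pics/i2.png')
p=arm.read_state()['position']
for z in(110,132,180,230,260): print(z,proj('side',[p[0]-2,p[1]+.5,z]),proj('top',[p[0]-2,p[1]+.5,z]))
print(proj('side',[532.5,256.7,110]))
post('side','side4.npz',p,115,300)
E
```

```text
t 13.82 pos [534.9 257.8 266.8] psi -0.06 tilt [0.001  0.0004] w 49.5 F [-0.4  0.1 -2.1] T [-0.   -0.03  0.01] j [ 0.72  0.31 -0.02  0.   -1.25  0.79]
tool shift cm [-0.03  0.16 -0.32] turn 0.0
110 (np.float64(232.41306350338326), np.float64(159.20564676302186)) (np.float64(173.38427637175053), np.float64(200.53719073196118))
132 (np.float64(232.3269346420197), np.float64(154.40365840020448)) (np.float64(172.18482310678255), np.float64(199.90426957602745))
180 (np.float64(232.13683685384353), np.float64(143.70510966687726)) (np.float64(169.43205761885537), np.float64(198.45120189725316))
230 (np.float64(231.93568292055994), np.float64(132.2289315404656)) (np.float64(166.34843577765028), np.float64(196.82265398640735))
260 (np.float64(231.81348467249742), np.float64(125.17599584988926)) (np.float64(164.38180434786977), np.float64(195.78355728021714))
(np.float64(232.50991346731223), np.float64(159.42215910870306))
side 161
113 1 229.0 [534.4 286.3 298.1]
114 1 226.0 [520.4 282.3 298.5]
115 2 226.5 [519.9 276.8 296.9]
116 3 227.0 [519.  270.1 295.9]
117 2 227.5 [516.2 259.  297.4]
118 
[... 642 characters left out ...]
4 231.5 [530.4 257.9 205.8]
139 4 231.5 [528.4 253.5 204.1]
140 4 231.5 [532.2 262.5 194.4]
141 4 231.5 [530.9 259.5 191.8]
142 3 232.0 [530.3 253.6 190.6]
143 3 232.0 [530.  253.1 186.5]
144 3 232.0 [531.7 257.1 179.6]
145 3 232.0 [532.5 259.2 173.9]
146 3 232.0 [530.  253.6 172.9]
147 3 232.0 [530.9 255.9 167.1]
148 3 232.0 [531.7 257.8 161.4]
149 3 232.0 [530.9 256.3 158. ]
150 3 232.0 [530.7 255.9 153.8]
151 3 232.0 [533.8 263.2 144.6]
152 3 232.0 [530.7 256.3 144.5]
153 4 231.5 [532.1 264.5 135.3]
154 4 229.75 [534.  286.3 118.6]
155 2 229.0 [528.9 282.1 117.6]
156 2 231.5 [536.  273.8 115.6]
157 1 236.0 [549.  259.4 115.4]
160 1 237.0 [543.2 237.5 115.1]
161 1 231.0 [518.1 238.9 116.3]
```

View pics/i1.png

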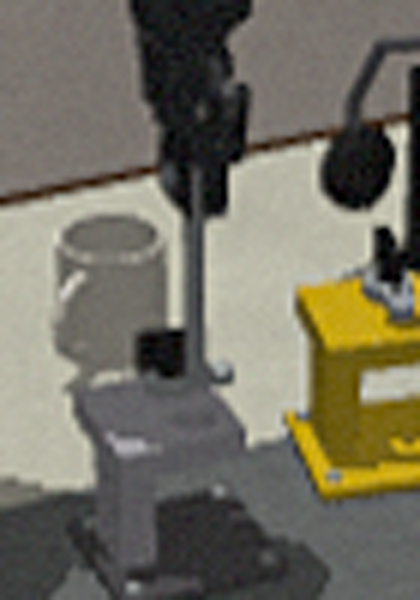

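View pics/i2.png

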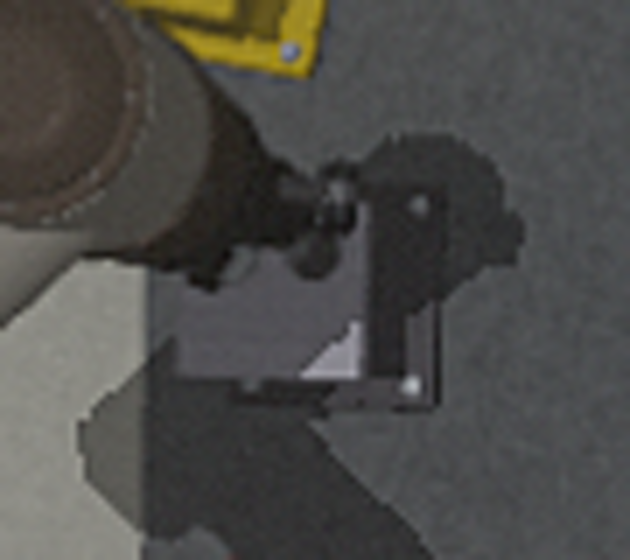

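```bash
python3 - <<'E'
from h import *
s=np.load('side2.npz');c=cloud('side',s['d'])
# collar top region pixels: project mount local grid
th=-.047;R=np.array([[np.cos(th),-np.sin(th)],[np.sin(th),np.cos(th)]])
z=[]
for x in range(-55,-20,3):
    for y in range(-20,55,3):
        w=np.array([532.5,256.7])+R@[x,y];u,v=proj('side',[*w,110]);z.append(c[round(v),round(u),2])
print('collar z side',np.median(z),np.mean(z),np.std(z),len(z))
z=c[220:235,180:200,2];print('desk',z.mean(),c[230:245,290:310,2].mean(), c[180:190,290:300,2].mean())
im=np.load('side4.npz')['im'].astype(float).mean(2).round().astype(int)
print(im[140:164,226:240])
d=np.load('side4.npz')['d'];print(d[144:158,229:236].round())
b=(231.98,159.3);print(pt('side',*b,z=110))
E
```

```text
collar z side 111.9201127083926 111.51374469540552 2.501049759131503 300
desk 4.5161989234392115 4.595355056474256 1.5521397778037545
[[ 98 109 181 198 144  84  78  64 182 193 183 178 184 181]
 [ 95 109 183 194 142  87  75  64 184 187 183 179 180 179]
 [101 111 182 195 143  89  76  65 183 188 177 178 180 180]
 [107 114 190 206 147  87  80  66 180 187 182 179 182 179]
 [ 86  84 136 145 104  85  82  65 163 185 182 176 181 182]
 [ 43  31  17   7  29  78  82  69 151 181 184 181 180 180]
 [ 14  21  24  15  36  79  82  69 149 181 180 180 177 180]
 [ 22  25  20   6  35  86  79  71 150 185 184 181 181 184]
 [ 20  17  21  12  39  83  79  68 153 186 184 185 182 181]
 [ 29  24  18  13  31  80  83  69 154 186 183 178 187 181]
 [  9  14  19  24  36  83  86  73 114 174 170 159 165 184]
 [ 24   8  18  16  36  82  84  77  77 123 172 159 128 185]
 [ 52  15   7  37  49  77  78  82  78  78 137 117  79 178]
 [ 83  80  81  82  87  83  79  80  80  68  65  60  91 180]
 [ 87  89  90  96  85  81  83  86  83 128 138 159 167 186]
 [ 79  83  81  83  83  86  95  97  92 120 149 192 188 184]
 [ 89  92  97  91  93 
[... 422 characters left out ...]
91  94  89  91  84  91  91]]
[[1873. 1883. 1824. 1829. 1825. 2195. 2184.]
 [1874. 1875. 1833. 1835. 1825. 2194. 2182.]
 [1875. 1874. 1824. 1827. 1828. 2172. 2177.]
 [1869. 1871. 1831. 1828. 1837. 2165. 2168.]
 [1870. 1882. 1838. 1833. 1839. 2147. 2153.]
 [1878. 1883. 1836. 1840. 1837. 2151. 2159.]
 [1888. 1889. 1833. 1841. 1844. 1905. 1896.]
 [1887. 1904. 1859. 1846. 1848. 1892. 1900.]
 [1892. 1901. 1841. 1850. 1843. 1884. 1891.]
 [1887. 1881. 1845. 1846. 1855. 1888. 1891.]
 [1882. 1883. 1894. 1887. 1899. 1897. 1902.]
 [1888. 1883. 1889. 1888. 1889. 1900. 1885.]
 [1876. 1879. 1888. 1888. 1892. 1876. 1879.]
 [1877. 1880. 1879. 1876. 1879. 1872. 1887.]]
[530.99829877 258.44612671 110.        ]
```

>>> {"method": "servo_tool", "body": {
  "rows": [
    {"fingers":4.5,"x":-0.1,"y":0.22,"z":0,"turn":0},
    {"fingers":4.5,"x":0,"y":0,"z":0.6,"turn":0},
    {"fingers":4.5,"x":0,"y":0,"z":0.6,"turn":0},
    {"fingers":4.5,"x":0,"y":0,"z":0.6,"turn":0},
    {"fingers":4.5,"x":0,"y":0,"z":0,"turn":0},
    {"fingers":4.5,"x":0,"y":0,"z":0,"turn":0},
    {"fingers":4.5,"x":0,"y":0,"z":0,"turn":0}
  ]
}}

```text
clock: 14.5
position: [533.6, 255.7, 248.3]
ee_rot: [1.0, -0.03, 0.0, 0.0]
contact_force: [-0.3, 0.9, -1.3]
gripper_width: 49.6
```

```bash
python3 - <<'E'
from h import *
go([534.5,256.2,180],-0.06)
for n in("side",'top'):
    im,d=arm.get_image(n);np.savez(n+"5.npz",im=im,d=d)
    if n=='side':crop(im,215,250,130,175,13,'pics/j1.png')
    else: crop(im,155,195,180,215,15,'pics/j2.png')
E
```

```text
t 14.5 pos [533.6 255.7 248.3] psi -0.0599 tilt [ 0.0001 -0.0002] w 49.6 F [-0.3  0.9 -1.3] T [-0.01  0.02 -0.03] j [ 0.72  0.32 -0.05  0.   -1.2   0.79]
tool shift cm [ 0.09 -0.06  6.83] turn 0.01
```

View pics/j1.png

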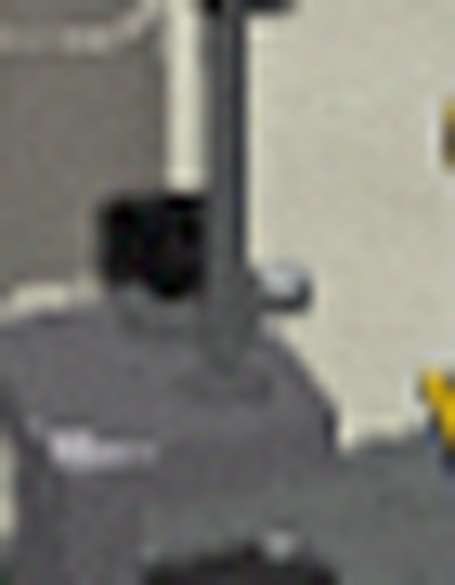

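View pics/j2.png

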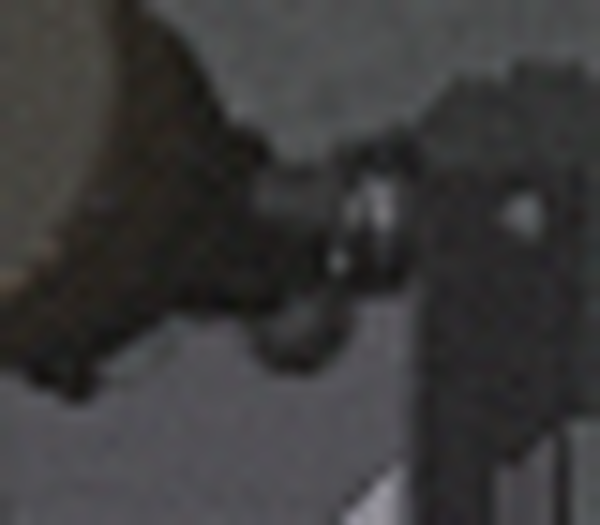

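```bash
python3 - <<'E'
from h import *
def st(n,k,x0,x1,y0,y1,lo,hi,s,fn):
    im=np.load(k)['im'].astype(float);im=np.clip((im-lo)*255/(hi-lo),0,255).astype(np.uint8);crop(im,x0,x1,y0,y1,s,fn)
st('side','side5.npz',222,244,146,166,60,130,25,'pics/k1.png')
st('top','top5.npz',165,185,190,210,15,80,25,'pics/k2.png')
t=np.load('top5.npz')['im'].astype(float).mean(2).round().astype(int);print(t[196:208,167:183])
t=np.load('side5.npz')['im'].astype(float).mean(2).round().astype(int);print(t[152:164,226:239])
E
```

```text
[[33 37 28 31 30 29 29 32 27 24 51 32 33 51 36 36]
 [34 29 32 27 29 25 33 28 31 26 82 41 27 41 29 35]
 [32 31 31 35 36 31 28 30 29 26 42 25 25 29 23 49]
 [22 26 24 29 30 29 25 38 36 43 35 35 38 45 50 63]
 [26 28 24 19 25 20 28 53 60 45 39 56 82 85 85 69]
 [65 54 61 62 41 43 55 63 61 44 40 55 86 84 88 66]
 [81 84 85 77 62 42 53 55 44 36 31 66 90 87 88 66]
 [84 83 85 81 67 41 40 36 39 35 53 81 83 85 91 65]
 [81 83 83 83 84 64 39 35 29 54 78 86 86 85 81 60]
 [84 81 82 83 82 81 81 81 78 85 87 86 83 84 81 65]
 [85 82 83 83 85 83 83 83 85 84 83 80 82 85 80 60]
 [82 86 85 87 82 84 83 80 85 83 81 85 83 87 79 56]]
[[ 58  16   7  37  52  84  85  76  84 111 136 122  77]
 [ 88  78  79  86  72  83  79  77  80  71  69  60  93]
 [ 91  89  97  93  81  84  82  80  75 125 139 157 165]
 [ 83  80  80  85  77  77  84  77  83 122 151 192 185]
 [ 94  91  93  92  80  83  88  79  86  92 109 160 186]
 [101  99 101 106  91  78  83  86 102 100  94 108 170]
 [102 102 101  97  90  84  77  87  90  94  95  89 119]
 [101 102  90  88  88  93  90  89  88  78 100  94  91]
 [ 98  99  98  92  84  88  90  83  82  81 101 100  93]
 [101 107 101  99  99  95  96 102  95  96 101 100  96]
 [101 103 100 104 103 101 104 101 103  96  96  96  94]
 [ 95 104 100  96  96  96  97  98  94  92  90  91  88]]
```

View pics/k1.png

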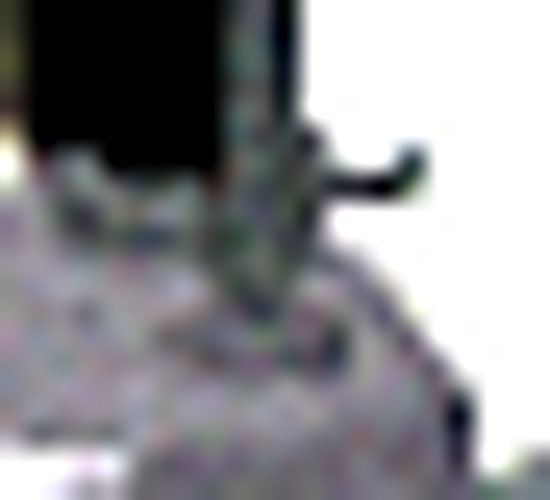

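View pics/k2.png

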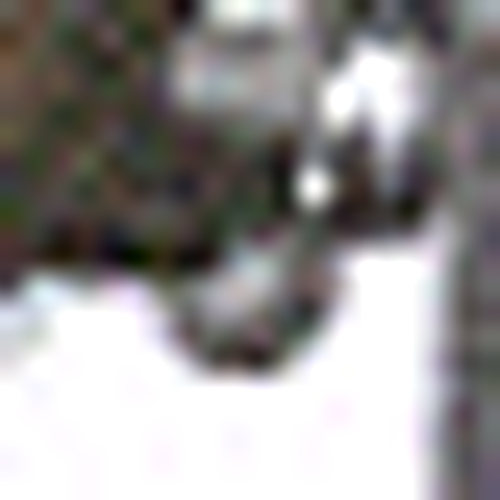

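Both views show the post centred over the hole within about 2 mm (side crop: post x≈260, hole 170–350). I descend gently.

>>> {"method": "servo_tool", "body": {
  "rows": [
    {"fingers":4.5,"x":0,"y":0,"z":0.5,"turn":0},
    {"fingers":4.5,"x":0,"y":0,"z":0.5,"turn":0},
    {"fingers":4.5,"x":0,"y":0,"z":0.5,"turn":0},
    {"fingers":4.5,"x":0,"y":0,"z":0.5,"turn":0},
    {"fingers":4.5,"x":0,"y":0,"z":0.5,"turn":0},
    {"fingers":4.5,"x":0,"y":0,"z":0,"turn":0},
    {"fingers":4.5,"x":0,"y":0,"z":0,"turn":0}
  ]
}}

```text
clock: 15.18
position: [533.3, 255.5, 222.8]
ee_rot: [1.0, -0.03, -0.0, 0.0]
contact_force: [-0.0, 0.1, -2.0]
gripper_width: 49.5
```

```bash
python3 - <<'E'
from h import *
go([533.6,255.7,180],-0.06)
E
```

```text
t 15.18 pos [533.3 255.5 222.8] psi -0.06 tilt [-0.0008 -0.0008] w 49.5 F [-0.   0.1 -2. ] T [ 0.05 -0.01 -0.07] j [ 0.72  0.33 -0.09  0.   -1.15  0.79]
tool shift cm [ 0.03 -0.03  4.28] turn 0.0
```

>>> {"method": "servo_tool", "body": {
  "rows": [
    {"fingers":4.5,"x":0,"y":0,"z":0.6,"turn":0},
    {"fingers":4.5,"x":0,"y":0,"z":0.6,"turn":0},
    {"fingers":4.5,"x":0,"y":0,"z":0.6,"turn":0},
    {"fingers":4.5,"x":0,"y":0,"z":0.6,"turn":0},
    {"fingers":4.5,"x":0,"y":0,"z":0.6,"turn":0},
    {"fingers":4.5,"x":0,"y":0,"z":0.6,"turn":0},
    {"fingers":4.5,"x":0,"y":0,"z":0.5,"turn":0},
    {"fingers":4.5,"x":0,"y":0,"z":0,"turn":0},
    {"fingers":4.5,"x":0,"y":0,"z":0,"turn":0},
    {"fingers":4.5,"x":0,"y":0,"z":0,"turn":0}
  ]
}}

```text
clock: 16.02
position: [533.7, 255.7, 182.6]
ee_rot: [1.0, -0.03, 0.0, -0.0]
contact_force: [0.3, 1.9, -2.3]
gripper_width: 49.4
```

```bash
python3 - <<'E'
from h import *
go([533.6,255.7,180],-0.06)
for n in("side",'top'):
    im,d=arm.get_image(n);np.savez(n+"6.npz",im=im,d=d)
    g=np.clip((im.astype(float)-20)*255/130,0,255).astype(np.uint8)
    if n=='side':crop(g,212,254,125,185,10,'pics/l1.png')
    else: crop(g,155,195,180,215,15,'pics/l2.png')
t=np.load('side6.npz')['im'].astype(float).mean(2).round().astype(int);print(t[144:178,225:241])
E
```

```text
t 16.02 pos [533.7 255.7 182.6] psi -0.0598 tilt [0.0006 0.0002] w 49.4 F [ 0.3  1.9 -2.3] T [-0.   -0.02 -0.  ] j [ 0.72  0.37 -0.15  0.   -1.06  0.79]
tool shift cm [-0.01  0.01  0.26] turn 0.01
[[ 84  85  90 149  64   6   3  80  59  21  11  12  12 182 189 178]
 [ 45  48  32  25  10  14  14  57  59  28  29  25  90 181 183 181]
 [  4  23  14  16  25  25  47  67  69 105 107 147 167 180 184 181]
 [  8  20  21   9  12  27  75  83  78 147 172 194 192 180 179 183]
 [ 21  13  27  31  15  27  82  82  74 156 190 188 185 182 182 185]
 [ 22  10  24  21  12  17  83  84  68 151 186 182 180 184 182 180]
 [ 12  32   9  19  18  26  80  88  73 138 172 163 161 169 184 181]
 [ 42  20  26  14   3  34  80  85  79 127 160 174 155 128 182 183]
 [ 89  53  21  13  34  57  79  85  83 100 114 137 119  78 182 191]
 [ 98  87  82  78  84  82  81  85  82  76  66  65  61  85 181 185]
 [ 81  91  95  91  93  88  76  82  82 102 128 141 158 166 184 184]
 [ 79  82  77  84  81  81  80  84  82 103 119 154 189 192 187 183]
 [ 93  89  89  93  93  90  72  86  79  89  93 110 157 185 183 184]
 [100  98 104 101 102 100  82  8
[... 675 characters left out ...]
  91  95  97 101  97 101 100]
 [ 91  88  94  91  91  93  88  87  80  87  96 102  94 102 104 102]
 [ 91  99  97  93  99 101  82  80  83  82  96 104 100 101  98 102]
 [ 85 100 101 102 103  99  76  81  81  84  97  98  87  91 101  99]
 [ 89 102 100 105 101 102  85  87  85  72 110 148 115  91 103  99]
 [ 91 104  94  87  86  80  71  65  62  55  85 125  93  78  93 100]
 [ 84  80  63  53  54  41  38  48  40  42  47  56  46  51  56  87]
 [ 80  43  41  46  47  43  45  50  46  40  44  43  45  47  36  46]
 [ 84  53  42  49  44  50  46  46  47  41  44  49  47  65  67  63]
 [ 83  55  45  44  51  41  44  50  42  52  48  49  45  62  61  60]
 [ 85  49  45  46  44  51  48  42  52  45  48  38  45  51  45  45]]
```

View pics/l1.png

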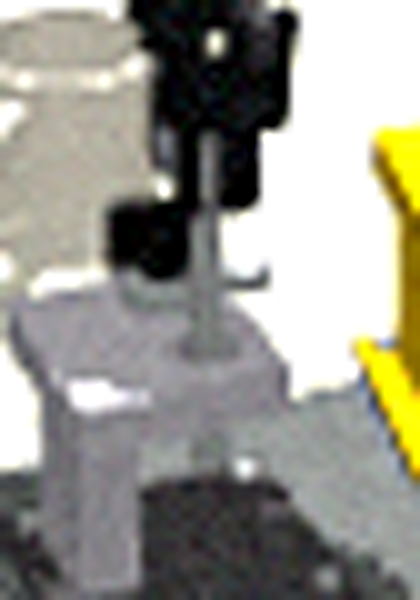

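View pics/l2.png

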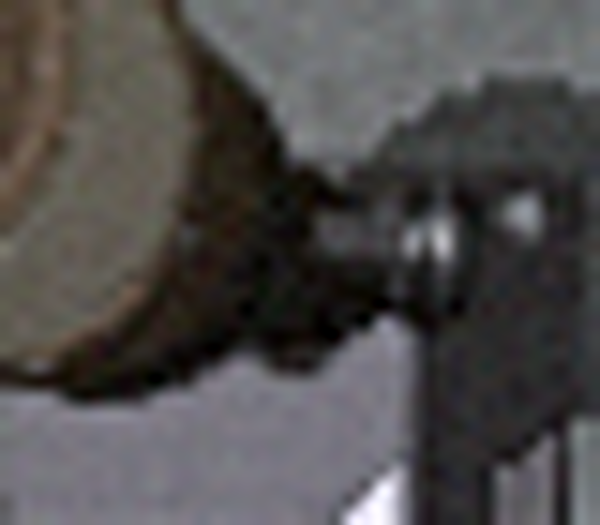

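```bash
python3 - <<'E'
from h import *
vd=np.array([.46,.89])
for off in(-4,-2,0,2,4):
    p=np.array([532.2,256.2])+vd*off-vd*7
    print(off,proj('side',[*p,52.9]),proj('side',[*p,137.1]),proj('side',[532.2,256.2,110]))
E
```

```text
-4 (np.float64(232.57152485950465), np.float64(173.17555373246768)) (np.float64(232.24050579860622), np.float64(155.015304826354)) (np.float64(232.49294096076775), np.float64(159.49879963282794))
-2 (np.float64(232.5972465940961), np.float64(172.9025177602701)) (np.float64(232.26729429498985), np.float64(154.75165285194902)) (np.float64(232.49294096076775), np.float64(159.49879963282794))
0 (np.float64(232.6229250975643), np.float64(172.62995907786694)) (np.float64(232.29403618784744), np.float64(154.48847691396395)) (np.float64(232.49294096076775), np.float64(159.49879963282794))
2 (np.float64(232.64856047369267), np.float64(172.35787648801403)) (np.float64(232.3207315937655), np.float64(154.22577577255936)) (np.float64(232.49294096076775), np.float64(159.49879963282794))
4 (np.float64(232.67415282595243), np.float64(172.08626879727822)) (np.float64(232.34738062896088), np.float64(153.9635481920239)) (np.float64(232.49294096076775), np.float64(159.49879963282794))
```

>>> {"method": "servo_tool", "body": {
  "rows": [
    {"fingers":4.5,"x":0,"y":0,"z":0.2,"turn":0},
    {"fingers":4.5,"x":0,"y":0,"z":0,"turn":0},
    {"fingers":4.5,"x":0,"y":0,"z":0,"turn":0},
    {"fingers":4.5,"x":0,"y":0,"z":0,"turn":0},
    {"fingers":4.5,"x":0,"y":0,"z":0,"turn":0},
    {"fingers":4.5,"x":0,"y":0,"z":0,"turn":0}
  ]
}}

```text
clock: 16.62
position: [533.5, 255.6, 180.4]
ee_rot: [1.0, -0.03, 0.0, -0.0]
contact_force: [0.3, 0.4, -1.5]
gripper_width: 49.2
```

```bash
python3 - <<'E'
from h import *
go([533.6,255.7,180],-0.06)
print(abs(arm.read_state()['joint_vel']).max())
arm.get_image('side')
go([533.6,255.7,180],-0.06)
E
```

```text
t 16.62 pos [533.5 255.6 180.4] psi -0.06 tilt [0.0001 0.0001] w 49.2 F [ 0.3  0.4 -1.5] T [ 0.   -0.01  0.04] j [ 0.72  0.37 -0.15  0.   -1.05  0.79]
tool shift cm [ 0.01 -0.01  0.04] turn 0.0
0.0018139409032165961
t 16.67 pos [533.5 255.6 180.4] psi -0.06 tilt [0.0001 0.    ] w 49.4 F [-0.2  0.1 -1.8] T [-0.02  0.04 -0.02] j [ 0.72  0.37 -0.15  0.   -1.05  0.79]
tool shift cm [ 0.01 -0.01  0.04] turn 0.0
```

At rest, and the only force on the tool is about the webcam's weight. I hand the job in.

```bash
python3 -c "
from bench import arm
print(arm.job_done())"
```

```text
the job is handed in; nothing more can be done
None
```

I turned the knob anticlockwise to its stop, where the wrist torque rose to about 1.2 N m. I then backed it off about 1.5° and released it. Pictures taken afterwards showed the lobe pointing to the mount's +x and the hole clear. I then lifted the webcam out of its foot, carried it over and lowered the post through the hole. I handed the job in at about 16.7 s of the 64 s allowed, still holding the webcam.

**Last checks**
- **Height and tilt:** The post's lower end works out at about 51 mm above the desk. The tool's tilt was below 0.001 rad, and the post looked vertical in the side view.
- **Rest and contact:** The arm was still, and the jaws held at 49 mm. The force on the tool was about 1.8 N, roughly the webcam's weight, with almost nothing sideways.
- **Centring across the side camera's view:** The post is centred in the hole to under about 0.5 mm.
- **Centring along the side camera's view:** This is known only to about 2 mm. The separate estimates of the hole's position differed by 2–3 mm, depending on the camera or the feel of the knob.
- **Bystanders:** I did not measure them again at the end. The arm was kept clear of them throughout, and no unexpected contact force appeared.

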